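# Sort the optician's bench into two job trays with a lift-out divider

### The arm

A 6-joint arm with a two-finger parallel gripper is mounted at the origin on a cart in front of the work surface, level with it; the furniture and walls round the work are solid. World frame = base frame: x ahead of the robot, y to its left, z up, the work surface at z = 0. Lengths are in mm, angles in rad, forces in N, time in s.
With the tool pointing down it reaches from about 400 to 925 mm from the base axis. Payload 12.5 kg.
Tool frame: the origin (TCP) lies at the very end of the fingers, on their centre line; the grasp point (between the pads) lies 19 mm behind it; x points along the fingers, y is the direction in which the jaws open and shut, and the axes are right-handed (so a half turn about x gives the same grasp; the last joint's range is limited). The gripper opens to 95 mm and grips with 3 to 60 N. Pads are 20 mm wide; open, the fingers measure 119 mm over their backs; the gripper's body (75 mm by 180 mm) begins 59 mm behind the grasp point.
Start: joints at [-1.277, 0.491, 1.559, -0, 1.092, -0.106], TCP at [243.295, -575.721, 214.661] pointing down, gripper open.
Joint ranges: [-3.1, 3.1], [-0.84, 2.19], [0.05, 2.79], [-1.13, 4.28], [0.06, 2.93], [-2.69, 2.69]. Speed limits (rad/s): [2.22, 2.22, 2.79, 3.14, 3.14, 3.14].

### API

Orientations are given as [roll, pitch, yaw] about the fixed x, y, z axes, in that order (R = Rz(yaw) Ry(pitch) Rx(roll)).
In Python, from cell import * gives the robot as it stands.
- The arm moves only by the tool step_arm, never from a script. Its argument "steps" is a list of rows, each a list of 4 numbers: the shift along the tool's x, y, z in units of 50 mm (1.0 is 50 mm), then the turn about the tool's x in units of 8 degrees (1.0 is 8 degrees). A call has 1 to 20 rows; each row shifts and turns the commanded pose from where the row before left it, along the tool's axes as they then stand; what a row does not reach is not made up. A row lasts 1/8 s, in which the tool goes at most 62.5 mm and 10.7 degrees, less where a joint would pass 70% of its speed; a pose out of reach is approached as far as the arm can. A call is refused whole if a number of a shift passes 1 or a number of a turn 1, either way. A call with a gripper value outside its range is refused whole. "jaw" is the closure, from 0 (fully open) to 1 (shut), set as the call begins (left out, the last holds). The fingers move at their own pace and stop on an object; the grip force is fixed at half the most. Time passes only in rows, so rows that do not move let the fingers close. It gives the time, the measured TCP pose, the force and the opening at its end, in the units of the state.
- state(): the state, without advancing time (a new reading comes with each control period).
- read_camera(name): name is "side" or "top"; returns the picture (420x560x3 uint8, red, green, blue); there is no depth.
- camera_info(name): a dict with "mtx" (3x3 intrinsics, pixels), "eye" and "attitude" of the camera in the world. Camera axes: x right, y down, z forward; pixel columns grow to the right and rows downward; lengths in mm; the calibration is good to about 2 mm. A picture is of the moment at which its call begins. camera_info takes no time and is no camera call.
- job_done(): hands the job in, once; it reports no verdict.
The state is a dict: "t": time; "joints": joint angles; "qvel": joint speeds; "tau": joint torques, N m; "eef_pos": TCP position; "tcp_rot": TCP orientation; "ft_force": force on the tool from outside, world axes, zero at the start; "moment": the same for the moment, N m; "opening": opening from 0.0 (shut) to 1.0 (fully open).
Only numpy, scipy, OpenCV 4.12 (cv2) and the standard library are available. Lean on these libraries where they do the work, as an engineer would, in place of code of your own. Each camera call takes 0.05 s, during which the arm holds its last target.

### The job

Make up the two job trays: lift the white divider out of the blue tray and fit it fully down in the empty grooves of the yellow tray, so that it makes two bays there. Lay the black frame front flat on the floor of the blue tray, which then has room for its full length; in the yellow tray stand the amber bottle and the red bottle together in one bay and the black loupe in the other (either way round), all upright on the floor. Leave the brown frame front and the roll of blue tape where they are.

Things in the scene. Friction and masses are not known exactly. Their poses are not given: they have to be found in the camera images.
- tray_blue: Blue open job tray, fixed, 126 x 188 mm (x, y; 4 mm rim more), 32 high; walls and floor 3 mm. Origin: centre of its underside. At y = 0 a pair of upright ribs on each long wall, 9 mm proud, leaves a groove 9 mm wide (along y) whose mouth flares from 20 mm up to 26 mm wide at the rim. Holds the divider at the start; without it, one bay.
- tray_yellow: Yellow open job tray, fixed, 126 x 188 mm (x, y; 4 mm rim more), 32 high; walls and floor 3 mm. Origin: centre of its underside. At y = 0 a pair of upright ribs on each long wall, 9 mm proud, leaves a groove 9 mm wide (along y) whose mouth flares from 20 mm up to 26 mm wide at the rim. Empty at the start. The divider makes two bays (y > 0, y < 0), each 88 (y) x 120 mm (x) inside.
- divider_grip (a point): White upright divider, 50 g: plate 114 x 6 x 28 mm (own x, y, z), lower corners chamfered 9 mm, finger grip 36 x 12 x 22 mm on the middle of its upper edge. Point: centre of the grip, 39 mm above the plate's lower edge. Seated, its x lies along the tray's x (either way), its edge on the tray floor; the ribs let it move only straight up (play: 1.5 mm along the tray, 3 mm across).
- frame_black_mid (a point): Black acetate spectacle frame front without temples, lying flat: 44 mm (its own x) by 136 mm (its own y), 9 to 11 mm high, 20 g. The point is its centre at the bridge, 4.5 mm above its underside; it can be gripped there across its 44 mm width. It is too long for half a tray.
- amber_bottle_mid (a point): Small amber bottle with a black cap, standing, 32 mm in diameter (31 mm at the body), 62 mm high, body 47 mm high. The point is on its axis, 31 mm above its underside; z up.
- red_bottle_mid (a point): Small red dropper bottle with a white nozzle, standing, 25 mm in diameter, 78 mm high; the body to be gripped is the lower 59 mm. The point is on its axis, 39 mm above its underside; z up.
- loupe_mid (a point): Black eye loupe standing on its wide rim, 37 mm in diameter, 31 mm high. The point is on its axis, 15.5 mm above its underside; z up.
- frame_brown_mid (a point): Brown frame front lying flat, 46 x 132 x 11 mm (x, y, z); stays where it is. The point is its centre, 4.5 mm above its underside.
- blue_tape_mid (a point): Small roll of blue tape lying flat, 44 mm in diameter, 12 mm high; stays where it is. The point is its centre, 6 mm above its underside.

How it is judged (in metres and radians):
At the end, for the whole second after the job is handed in: Divider fully down in the yellow tray's grooves (within 10 mm of its centre, 4 mm of the floor, 0.1 rad); black frame front flat (0.12 rad) on the blue tray's floor; both bottles upright (0.12 rad) on the floor in one bay of the yellow tray, the loupe upright in the other; all released, at rest (horizontal distance between divider_grip and tray_yellow below 0.01 m and z of divider_grip in the frame of tray_yellow below 0.046 m and angle between the x axis of divider_grip and the x axis of tray_yellow, either way round below 0.1 rad and angle between divider_grip's own z axis and vertical below 0.2 rad and horizontal distance between frame_black_mid and tray_blue below 0.045 m and z of frame_black_mid in the frame of tray_blue below 0.0125 m and angle between frame_black_mid's own z axis and vertical below 0.12 rad and ((y of loupe_mid in the frame of tray_yellow between 0.012 and 0.09 m and x of loupe_mid in the frame of tray_yellow between -0.055 and 0.055 m and z of loupe_mid in the frame of tray_yellow below 0.0225 m and angle between each of loupe_mid, amber_bottle_mid, red_bottle_mid's own z axis and vertical below 0.12 rad and y of amber_bottle_mid in the frame of tray_yellow between -0.09 and -0.012 m and x of amber_bottle_mid in the frame of tray_yellow between -0.055 and 0.055 m and z of amber_bottle_mid in the frame of tray_yellow below 0.038 m and y of red_bottle_mid in the frame of tray_yellow between -0.09 and -0.012 m and x of red_bottle_mid in the frame of tray_yellow between -0.055 and 0.055 m and z of red_bottle_mid in the frame of tray_yellow below 0.046 m) or (y of loupe_mid in the frame of tray_yellow between -0.09 and -0.012 m and x of loupe_mid in the frame of tray_yellow between -0.055 and 0.055 m and z of loupe_mid in the frame of tray_yellow below 0.0225 m and angle between each of loupe_mid, amber_bottle_mid, red_bottle_mid's own z axis and vertical below 0.12 rad and y of amber_bottle_mid in the frame of tray_yellow between 0.012 and 0.09 m and x of amber_bottle_mid in the frame of tray_yellow between -0.055 and 0.055 m and z of amber_bottle_mid in the frame of tray_yellow below 0.038 m and y of red_bottle_mid in the frame of tray_yellow between 0.012 and 0.09 m and x of red_bottle_mid in the frame of tray_yellow between -0.055 and 0.055 m and z of red_bottle_mid in the frame of tray_yellow below 0.046 m))); the robot touches nothing.
It fails at once if the brown frame front is moved by more than 20 mm (distance of frame_brown_mid from where it was at the start of the episode above 0.02 m).
It fails at once if the roll of blue tape is moved by more than 20 mm (distance of blue_tape_mid from where it was at the start of the episode above 0.02 m).
It also fails if it takes over 131 s, if anything falls off the work surface, if the arm or the gripper's body presses on something with over 40 N, if the wrist force passes 120 N, or if a joint passes its speed limit or range.

## Working session

There is one attempt and no reset: what is moved stays moved. The work goes in short steps, Python scripts to look and compute and a tool call to move; the robot and the scene stay as the last step left them, time stands still between calls to the robot, and variables do not carry over. Pictures are saved under pics/ and viewed, and the job is handed in when it is done.

Besides the shell and the picture viewer there is one more tool, called after "Emit:" in YAML: its name, and indented under it one key for each argument. step_arm: Moves the arm, as the interface text tells. Its arguments: {"type":"object","properties":{"steps":{"type":"array","items":{"type":"array","items":{"type":"number"}}},"jaw":{"type":"number"}},"required":["steps"]}

```bash
mkdir -p pics; ls; python3 - <<'E'
from cell import *
import cv2
print(state())
for n in("top","side"):
    print(n,camera_info(n)); cv2.imwrite(f"pics/{n}0.png",cv2.cvtColor(read_camera(n),cv2.COLOR_RGB2BGR))
E
```

```text
pics
{'t': 0.0, 'joints': array([-1.27657387e+00,  4.91577821e-01,  1.55949069e+00, -1.43330225e-05,
        1.09168710e+00, -1.05598245e-01]), 'qvel': array([-0.00021818, -0.00039464, -0.00035416, -0.00087835, -0.00101455,
       -0.00135002]), 'tau': array([-7.83814467e-04, -6.12650299e+01, -2.58183038e+01,  6.92000147e-02,
        4.82342381e-02, -9.63497246e-05]), 'eef_pos': array([ 243.22583848, -575.44753885,  214.03620098]), 'tcp_rot': array([-1.66546473,  1.56963329,  1.87595525]), 'ft_force': array([-0.61115676,  0.21029945, -0.49925823]), 'moment': array([-0.04175863,  0.03471689, -0.02158916]), 'opening': 0.9999203870720809}
top {'mtx': array([[479.61109536,   0.        , 281.1421376 ],
       [  0.        , 479.61109536, 209.62175783],
       [  0.        ,   0.        ,   1.        ]]), 'eye': array([ 423.17922747,  -76.84566043, 1231.74750135]), 'attitude': array([-3.09385785,  0.02442845, -1.58986927])}
side {'mtx': array([[437.29667459,   0.        , 281.77207393],
       [  0.        , 437.29667459, 209.78638277],
       [  0.        ,   0.        ,   1.        ]]), 'eye': array([225.0444026 , 766.36410453, 464.04760603]), 'attitude': array([-2.00585038, -0.02468146, -2.81767658])}
```

View pics/top0.png

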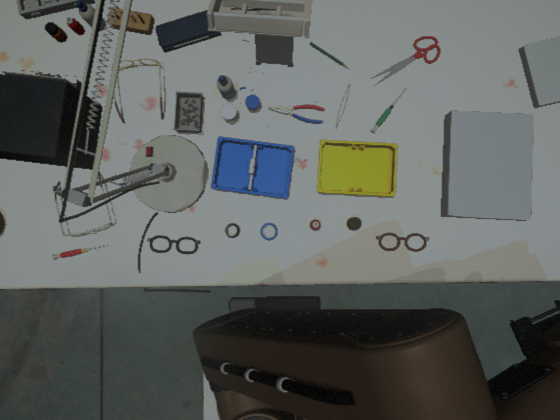

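View pics/side0.png

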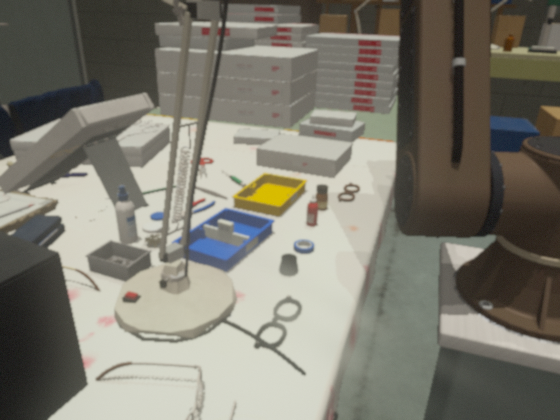

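```bash
cat > h.py <<'E'
from cell import *
import cv2, numpy as np
from scipy.spatial.transform import Rotation as R
def cam(n):
    c=camera_info(n); return c["mtx"],np.array(c["eye"]),R.from_euler("xyz",c["attitude"]).as_matrix()
def ray(n,u,v,z):
    K,e,A=cam(n); d=A@np.linalg.solve(K,[u,v,1]); return e+d*(z-e[2])/d[2]
def proj(n,p):
    K,e,A=cam(n); q=K@(A.T@(np.array(p,float)-e)); return q[:2]/q[2]
def snap(n,name,box=None,f=4):
    im=cv2.cvtColor(read_camera(n),cv2.COLOR_RGB2BGR); save(im,name,box,f)
def save(im,name,box=None,f=4):
    if box:
        x0,y0,x1,y1=box; im=cv2.resize(im[y0:y1,x0:x1],None,fx=f,fy=f,interpolation=cv2.INTER_CUBIC)
    cv2.imwrite(f"pics/{name}.png",im)
E
python3 - <<'E'
from h import *
im=cv2.imread("pics/top0.png")
save(im,"a",(200,130,400,205),4)
save(im,"b",(140,200,300,270),5)
save(im,"c",(290,200,450,270),5)
im=cv2.imread("pics/side0.png")
save(im,"d",(160,160,380,350),3.5)
print(proj("top",(0,0,0)))
E
```

```text
[265.83851828 400.81820688]
```

View pics/a.png

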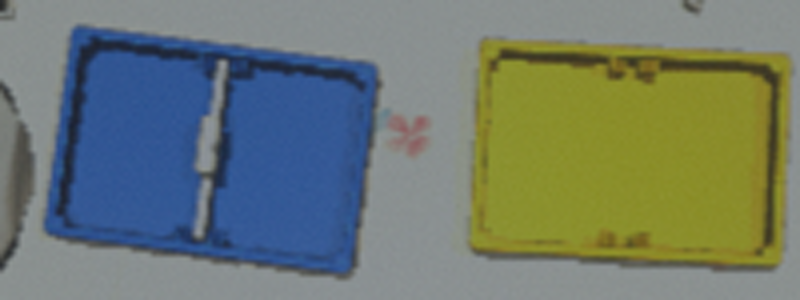

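View pics/b.png

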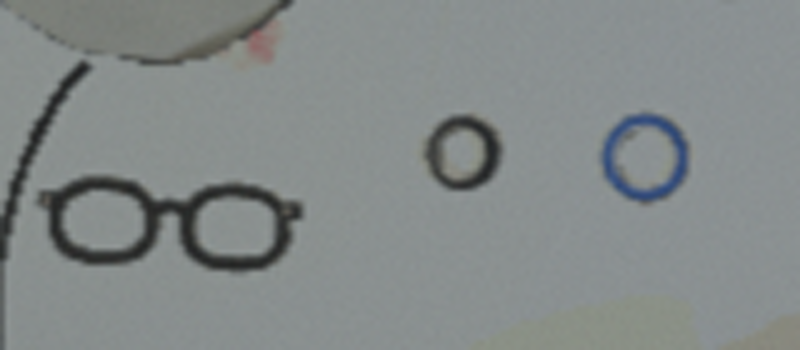

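View pics/c.png

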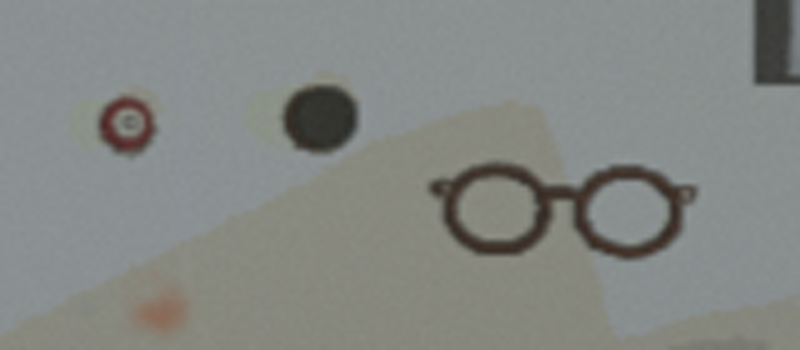

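View pics/d.png

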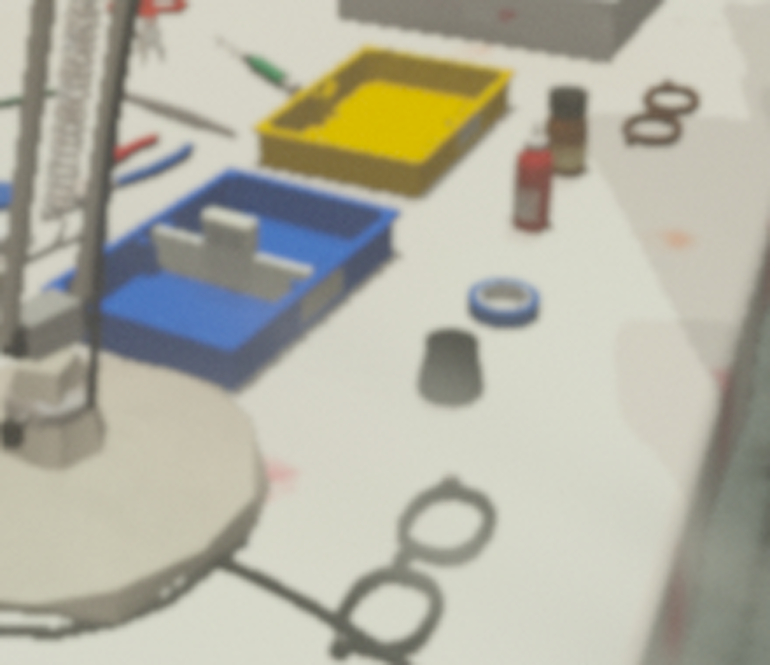

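```bash
python3 - <<'E'
from h import *
def px(U,V,f,x0,y0): return (U+.5)/f-.5+x0,(V+.5)/f-.5+y0
def P(U,V,z,f,x0,y0): return ray("top",*px(U,V,f,x0,y0),z)
for nm,cs in(("blue",[(76,27),(378,63),(353,274),(45,234)]),("yel",[(480,38),(790,53),(780,268),(470,250)])):
    q=np.array([P(*c,32,4,200,130) for c in cs])[:,:2]; c=q.mean(0)
    r=cv2.minAreaRect(q.astype(np.float32))
    d=q[0]+q[3]-q[1]-q[2]
    print(nm,c.round(1),r[1],"yaw of long(y) axis",np.arctan2(-d[0],d[1]).round(3), np.linalg.norm(q-np.roll(q,1,0),axis=1).round(0))
a=P(222,62,31,4,200,130);b=P(201,240,31,4,200,130)
print("div ends",a.round(1),b.round(1),((a+b)/2).round(1),np.arctan2(a[1]-b[1],a[0]-b[0]),np.linalg.norm(a-b))
print("grip",P(206,147,53,4,200,130).round(1))
b5=(5,140,200);c5=(5,290,200)
print("bf bridge",P(170,207,9,*b5).round(1),"ends",P(38,200,8,*b5).round(1),P(302,212,8,*b5).round(1))
print("bf mid",P(170,224,9,*b5).round(1))
print("loupe top",P(463,153,31,*b5).round(1)); print("tape",P(646,158,12,*b5).round(1))
print("red mid/tip", P(128,125,59,*c5).round(1),P(129,123,78,*c5).round(1)); print("amber",P(321,118,62,*c5).round(1))
print("brown",P(560,192,9,*c5).round(1))
print("lampbase",ray("top",167,172,15),ray("top",150,135,5),ray("top",200,205,5))
print("nadir",proj("top",(423,-77,0)))
for pt in((70,205),(72,130),(105,50),(125,0),(90,85)):
    for z in(200,400,500,600,700,800,900):
        p=ray("top",*pt,z); print(pt,z,p.round(),proj("side",p).round())
E
```

```text
blue [590.2  20.8] (195.65879821777344, 134.1100311279297) yaw of long(y) axis -0.147 [133. 193. 134. 196.]
yel [ 582.6 -240.9] (194.2051239013672, 135.28347778320312) yaw of long(y) axis -0.076 [134. 194. 135. 193.]
div ends [645.6  14.   31. ] [533.1  29.1  31. ] [589.3  21.6  31. ] -0.1333172460736769 113.50591719298595
grip [588.7  23.2  53. ]
bf bridge [407.4 228.7   9. ] ends [412.2 297.    8. ] [403.5 161.1   8. ]
bf mid [398.7 228.8   9. ]
loupe top [431.9  75.2  31. ]
tape [427.7 -15.7  12. ]
red mid/tip [ 441.5 -131.7   59. ] [ 442.1 -131.3   78. ]
amber [ 443.  -225.3   62. ]
brown [ 404.1 -351.6    9. ]
lampbase [584.40338943 242.74502414  15.        ] [683.32419911 289.06376051   5.        ] [498.49251763 160.60097849   5.        ]
nadir [292.93558922 232.60210916]
(70, 205) 200 [492. 407. 200.] [153. 260.]
(70, 205) 400 [479. 313. 400.] [194.  67.]
(70, 205) 500 [472. 267. 500.] [215. -31.]
(70, 205) 600 [466. 220. 600.] [ 236. -131.]
(70, 205) 700 [459. 173. 700.] [ 257. -232.]
(70, 205) 800 [452. 126. 800.] [ 279. -335.]
(70, 205) 900 [445.  79. 900.] [ 301. -439.]
(7
[... 511 characters left out ...]
41. -200.]
(105, 50) 800 [595.  93. 800.] [ 178. -295.]
(105, 50) 900 [555.  54. 900.] [ 219. -397.]
(125, 0) 200 [945. 285. 200.] [-40. 173.]
(125, 0) 400 [844. 215. 400.] [15. 45.]
(125, 0) 500 [794. 180. 500.] [ 45. -27.]
(125, 0) 600 [743. 145. 600.] [  79. -104.]
(125, 0) 700 [692. 110. 700.] [ 115. -188.]
(125, 0) 800 [642.  75. 800.] [ 154. -280.]
(125, 0) 900 [591.  39. 900.] [ 198. -381.]
(90, 85) 200 [756. 363. 200.] [  7. 209.]
(90, 85) 400 [692. 278. 400.] [64. 54.]
(90, 85) 500 [659. 235. 500.] [ 94. -29.]
(90, 85) 600 [627. 193. 600.] [ 127. -117.]
(90, 85) 700 [595. 150. 700.] [ 160. -209.]
(90, 85) 800 [563. 107. 800.] [ 196. -307.]
(90, 85) 900 [530.  65. 900.] [ 234. -410.]
```

```bash
python3 - <<'E'
from h import *
save(cv2.imread("pics/top0.png"),"e",(40,0,220,230),2.6)
E
```

```text
(no output)
```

View pics/e.png

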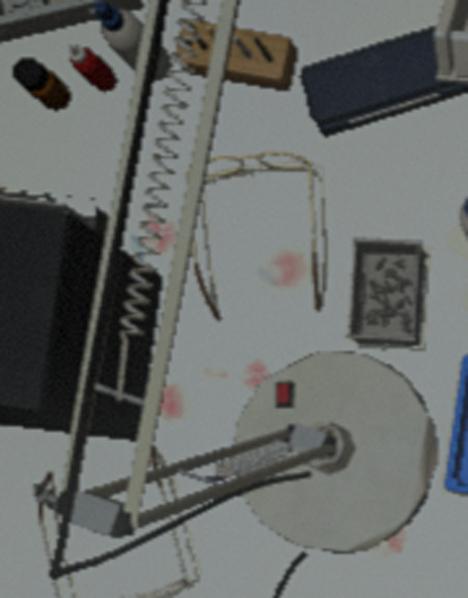

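```bash
python3 - <<'E'
from h import *
for zb in(50,80):
  B=ray("top",157,168,zb); print(B.round(),proj("side",B).round())
  for ze in(450,500,550,600,700,800):
    E=ray("top",80,197,ze)
    t=np.linspace(0,1,400); pr=np.array([proj("side",B+s*(E-B)) for s in t]); i=np.argmin(abs(pr[:,1]))
    print(ze,E.round(),np.linalg.norm(E-B).round(),pr[i].round(), pr[np.argmin(abs(pr[:,1]-150))].round())
E
```

```text
[590. 259.  50.] [163. 283.]
450 [488. 273. 450.] 413.0 [201.  18.] [182. 150.]
500 [484. 251. 500.] 462.0 [207.   0.] [183. 150.]
550 [480. 229. 550.] 513.0 [209.   1.] [184. 150.]
600 [476. 206. 600.] 564.0 [211.   0.] [185. 150.]
700 [468. 161. 700.] 669.0 [213.  -1.] [186. 149.]
800 [459. 117. 800.] 775.0 [215.   1.] [187. 150.]
[586. 250.  80.] [166. 265.]
450 [488. 273. 450.] 383.0 [201.  18.] [182. 150.]Traceback (most recent call last):
  File "<stdin>", line 6, in <module>
  File "h.py", line 9, in proj
    K,e,A=cam(n); q=K@(A.T@(np.array(p,float)-e)); return q[:2]/q[2]
          ~~~^^^
  File "h.py", line 5, in cam
    c=camera_info(n); return c["mtx"],np.array(c["eye"]),R.from_euler("xyz",c["attitude"]).as_matrix()
ValueError: time passes only in moves, steps and waits
```

```bash
python3 - <<'E'
from h import *
save(cv2.imread("pics/side0.png"),"f",(60,0,280,300),2)
E
```

```text
(no output)
```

View pics/f.png

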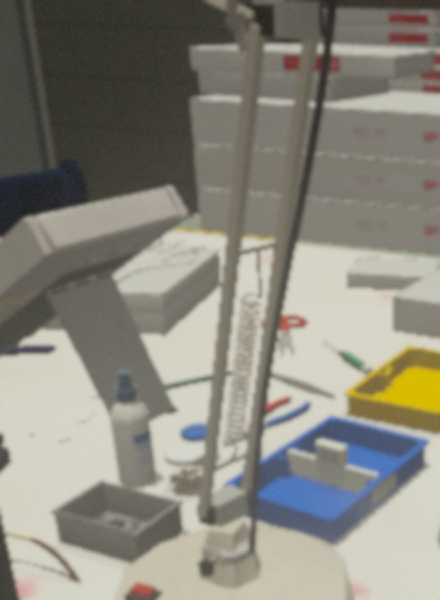

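```bash
cat > h.py <<'E'
from cell import *
import cv2, numpy as np, os, pickle
from scipy.spatial.transform import Rotation as R
if not os.path.exists("cam.pkl"):
    pickle.dump({n:camera_info(n) for n in("top","side")},open("cam.pkl","wb"))
_C=pickle.load(open("cam.pkl","rb"))
def cam(n):
    c=_C[n]; return c["mtx"],np.array(c["eye"]),R.from_euler("xyz",c["attitude"]).as_matrix()
def ray(n,u,v,z):
    K,e,A=cam(n); d=A@np.linalg.solve(K,[u,v,1]); return e+d*(z-e[2])/d[2]
def proj(n,p):
    K,e,A=cam(n); q=K@(A.T@(np.array(p,float)-e)); return q[:2]/q[2]
def snap(n,name,box=None,f=4):
    im=cv2.cvtColor(read_camera(n),cv2.COLOR_RGB2BGR); save(im,name,box,f)
def save(im,name,box=None,f=4):
    if box:
        x0,y0,x1,y1=box; im=cv2.resize(im[y0:y1,x0:x1],None,fx=f,fy=f,interpolation=cv2.INTER_CUBIC)
    cv2.imwrite(f"pics/{name}.png",im)
def plan(x,y,z,jawdir=None):
    """total shift in tool units after turning; jawdir = world angle of tool y (mod pi)"""
    s=state(); M=R.from_euler("xyz",s["tcp_rot"]).as_matrix(); p=s["eef_pos"]
    j=np.arctan2(M[1,1],M[0,1]); turn=0
    if jawdir is not None:
        turn=(jawdir-j+np.pi/2)%np.pi-np.pi/2   # world ccw
    d=np.array([x,y,z])-p
    t0=M.T@d/50                     # shift in present axes
    M2=R.from_euler("z",turn).as_matrix()@M
    t1=M2.T@d/50
    print("t",round(s["t"],2),"tcp",p.round(1),"jawdir",round(j,3),"tilt",M[2,0].round(4),"j",s["joints"].round(2),"open",round(s["opening"],3),"F",s["ft_force"].round(1))
    print("  total turn units (tool x)",round(-np.degrees(turn)/8,3),"| shift before turn",t0.round(3),"| after turn",t1.round(3))
E
python3 - <<'E'
from h import *
def P(U,V,z,f,x0,y0): return ray("top",(U+.5)/f-.5+x0,(V+.5)/f-.5+y0,z)
m=np.array([(67,98),(67,-98),(-67,-98),(-67,98)],np.float32)
for nm,cs in(("blue",[(76,27),(378,63),(353,274),(45,234)]),("yel",[(480,38),(790,53),(780,268),(470,250)])):
    q=np.array([P(*c,32,4,200,130) for c in cs])[:,:2].astype(np.float32)
    A,_=cv2.estimateAffinePartial2D(m,q); print(nm,A.round(3),np.arctan2(A[1,0],A[0,0]))
plan(589,22,120,np.pi/2-.14)
E
```

```text
blue [[ 9.81000e-01  1.46000e-01  5.90181e+02]
 [-1.46000e-01  9.81000e-01  2.07520e+01]] -0.1474765873841926
yel [[ 9.91000e-01  7.50000e-02  5.82576e+02]
 [-7.50000e-02  9.91000e-01 -2.40859e+02]] -0.07505573432331555
t 0.1 tcp [ 243.2 -575.5  214.1] jawdir -1.171 tilt -1.0 j [-1.28  0.49  1.56  0.    1.09 -0.11] open 0.998 F [ 0.6 -0.  -0.2]
  total turn units (tool x) 3.866 | shift before turn [  1.892  -8.314 -11.021] | after turn [  1.896 -12.796  -5.18 ]
```

Emit:
step_arm:
  steps:
    - [0,0,0,0.77]
    - [0,0,0,0.77]
    - [0,0,0,0.77]
    - [0,0,0,0.77]
    - [0,0,0,0.77]
  jaw: 0.5

```text
t: 0.72
eef_pos: [243.2, -575.6, 214.3]
tcp_rot: [-1.138, 1.57, 1.862]
ft_force: [0.6, -0.7, -0.6]
opening: 0.535
```

Emit:
step_arm:
  steps:
    - [0.03,-0.3,-0.12,0]
    - [0.1,-0.66,-0.27,0]
    - [0.1,-0.66,-0.27,0]
    - [0.1,-0.66,-0.27,0]
    - [0.1,-0.66,-0.27,0]
    - [0.1,-0.66,-0.27,0]
    - [0.1,-0.66,-0.27,0]
    - [0.1,-0.66,-0.27,0]
    - [0.1,-0.66,-0.27,0]
    - [0.1,-0.66,-0.27,0]
    - [0.1,-0.66,-0.27,0]
    - [0.1,-0.66,-0.27,0]
    - [0.1,-0.66,-0.27,0]
    - [0.1,-0.66,-0.27,0]
    - [0.1,-0.66,-0.27,0]
    - [0.1,-0.66,-0.27,0]
    - [0.1,-0.66,-0.27,0]
    - [0.1,-0.66,-0.27,0]
    - [0.1,-0.66,-0.26,0]
    - [0.07,-0.5,-0.2,0]

```text
t: 3.22
eef_pos: [586.1, 18.9, 119.3]
tcp_rot: [-0.004, 1.57, 3.004]
ft_force: [0.4, 0.5, 0.2]
opening: 0.499
```

```bash
python3 - <<'E'
from h import *
plan(589,22,100,np.pi/2-.14)
E
```

```text
t 3.23 tcp [586.1  18.9 119.3] jawdir -1.705 tilt -1.0 j [-0.08  0.55  1.75  0.    0.84  1.62] open 0.499 F [0.4 0.5 0.2]
  total turn units (tool x) 0.044 | shift before turn [ 0.385 -0.069 -0.049] | after turn [ 0.385 -0.069 -0.048]
```

Emit:
step_arm:
  steps:
    - [0.2,-0.06,-0.06,0.04]
    - [0.4,0,0,0]
    - [0.4,0,0,0]
    - [0.4,0,0,0]
    - [0.3,0,0,0]
    - [0.22,0,0,0]
    - [0,0,0,0]

```text
t: 4.1
eef_pos: [589.4, 19.2, 23.0]
tcp_rot: [0.146, 1.57, -3.138]
ft_force: [-0.5, 0.3, 0.4]
opening: 0.5
```

```bash
python3 - <<'E'
from h import *
plan(589.3,21.5,23,np.pi/2-.14)
snap("side","g",(160,100,360,270),4)
E
```

```text
t 4.1 tcp [589.4  19.2  23. ] jawdir -1.714 tilt -1.0 j [-0.08  0.69  1.81 -0.    0.65  1.63] open 0.5 F [-0.5  0.3  0.4]
  total turn units (tool x) -0.023 | shift before turn [ 0.    -0.045  0.008] | after turn [ 0.    -0.045  0.008]
```

View pics/g.png

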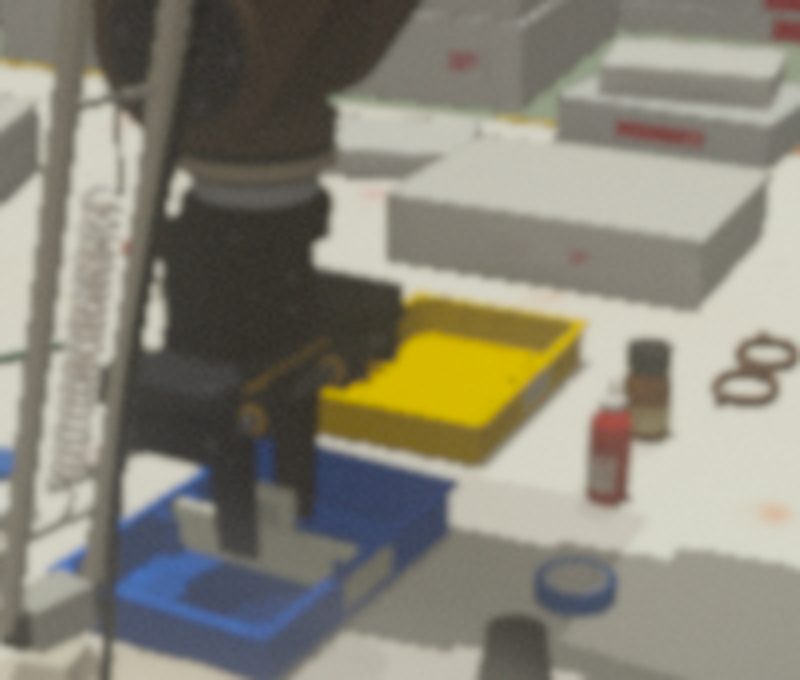

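Emit:
step_arm:
  steps:
    - [0,-0.045,0,0]
    - [0,0,0,0]
    - [0,0,0,0]
    - [0,0,0,0]
    - [0,0,0,0]
    - [0,0,0,0]
  jaw: 1

```text
t: 4.9
eef_pos: [590.1, 21.5, 23.7]
tcp_rot: [2.21, 1.571, -1.075]
ft_force: [-0.4, 0.8, 2.1]
opening: 0.125
```

Emit:
step_arm:
  steps:
    - [-0.1,0,0,0]
    - [-0.2,0,0,0]
    - [-0.3,0,0,0]
    - [-0.4,0,0,0]
    - [-0.4,0,0,0]
    - [-0.2,0,0,0]
    - [0,0,0,0]

```text
t: 5.78
eef_pos: [590.4, 21.5, 104.5]
tcp_rot: [-3.117, 1.569, -0.119]
ft_force: [-0.1, 0.7, -1.2]
opening: 0.123
```

```bash
python3 - <<'E'
from h import *
plan(582.6,-240.9,103,np.pi/2-.075)
snap("side","h",(160,100,360,270),4)
E
```

```text
t 5.78 tcp [590.4  21.5 104.5] jawdir -1.714 tilt -1.0 j [-0.08  0.57  1.76 -0.    0.81  1.64] open 0.123 F [-0.1  0.7 -1.2]
  total turn units (tool x) -0.49 | shift before turn [ 0.031  5.217 -0.596] | after turn [ 0.03   5.246 -0.238]
```

View pics/h.png

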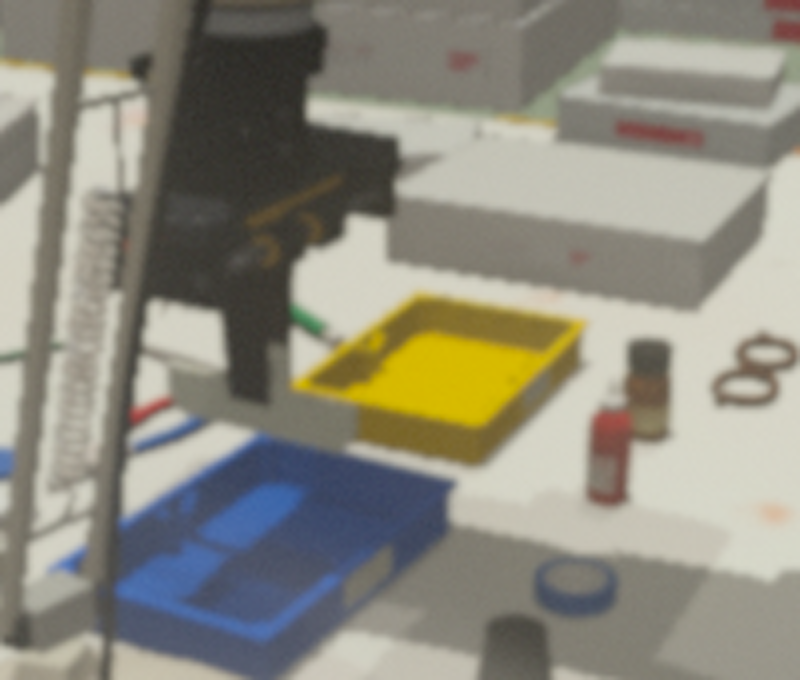

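Emit:
step_arm:
  steps:
    - [0,0.2,0,-0.25]
    - [0,0.4,-0.01,-0.24]
    - [0,0.6,-0.03,0]
    - [0,0.6,-0.03,0]
    - [0,0.6,-0.03,0]
    - [0,0.6,-0.03,0]
    - [0,0.6,-0.03,0]
    - [0,0.6,-0.03,0]
    - [0,0.5,-0.02,0]
    - [0,0.4,-0.02,0]
    - [0,0.1,0,0]
    - [0,0,0,0]

```text
t: 7.32
eef_pos: [580.6, -238.2, 103.4]
tcp_rot: [-0.449, 1.57, 2.617]
ft_force: [0.4, -0.8, -1.8]
opening: 0.122
```

```bash
python3 - <<'E'
from h import *
plan(583,-240.7,23.7,np.pi/2-.075)
E
```

```text
t 7.33 tcp [ 580.6 -238.2  103.4] jawdir -1.646 tilt -1.0 j [-0.49  0.62  1.66  0.    0.86  1.15] open 0.122 F [ 0.4 -0.8 -1.8]
  total turn units (tool x) -0.001 | shift before turn [ 1.593  0.047 -0.051] | after turn [ 1.593  0.047 -0.051]
```

Emit:
step_arm:
  steps:
    - [0.2,0.047,-0.05,0]
    - [0.3,0,0,0]
    - [0.3,0,0,0]
    - [0.2,0,0,0]
    - [0.1,0,0,0]
    - [0,0,0,0]

```text
t: 8.07
eef_pos: [583.0, -241.0, 48.3]
tcp_rot: [-0.205, 1.57, 2.861]
ft_force: [0.3, 0.3, -0.4]
opening: 0.126
```

```bash
python3 - <<'E'
from h import *
plan(583,-240.7,23.7,np.pi/2-.075)
snap("side","i",(210,100,360,220),5)
snap("top","i2",(290,110,430,220),5)
E
```

```text
t 8.07 tcp [ 583.  -241.    48.3] jawdir -1.646 tilt -1.0 j [-0.5   0.69  1.69 -0.    0.76  1.15] open 0.126 F [ 0.3  0.3 -0.4]
  total turn units (tool x) 0.0 | shift before turn [ 0.493 -0.005  0.001] | after turn [ 0.493 -0.005  0.001]
```

View pics/i.png

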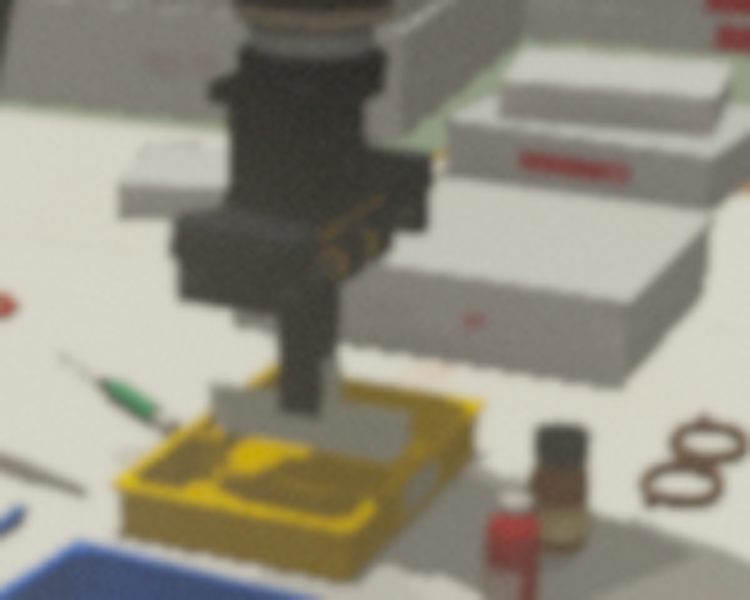

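View pics/i2.png

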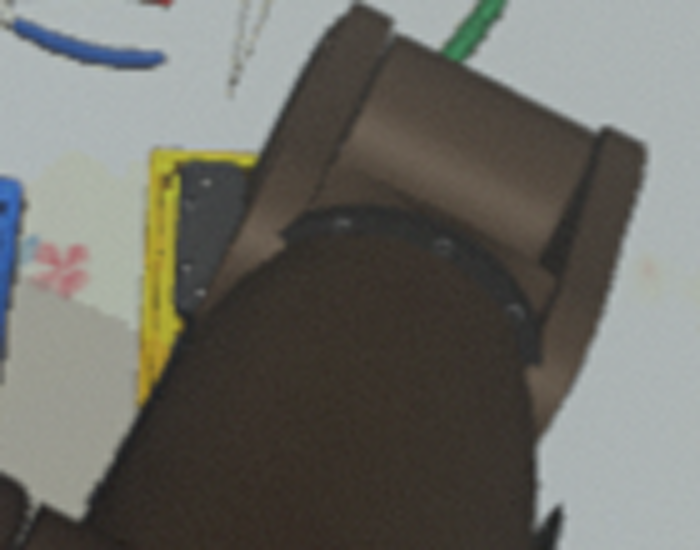

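Divider is entering the mouth with no contact force; continue down.

Emit:
step_arm:
  steps:
    - [0.12,0,0,0]
    - [0.12,0,0,0]
    - [0.1,0,0,0]
    - [0,0,0,0]

```text
t: 8.68
eef_pos: [582.9, -240.9, 31.1]
tcp_rot: [-0.313, 1.57, 2.753]
ft_force: [0.3, -0.5, -0.6]
opening: 0.125
```

Emit:
step_arm:
  steps:
    - [0.06,0,0,0]
    - [0.06,0,0,0]
    - [0.04,0,0,0]
    - [0,0,0,0]

```text
t: 9.18
eef_pos: [583.1, -241.0, 23.7]
tcp_rot: [2.421, 1.571, -0.796]
ft_force: [-1.3, 0.2, 0.4]
opening: 0.124
```

Emit:
step_arm:
  steps:
    - [0.02,0,0,0]
    - [0,0,0,0]
    - [0,0,0,0]
  jaw: 0.55

```text
t: 9.55
eef_pos: [583.1, -241.0, 22.6]
tcp_rot: [1.111, 1.571, -2.106]
ft_force: [0.4, 0.1, 0.2]
opening: 0.382
```

Emit:
step_arm:
  steps:
    - [-0.2,0,0,0]
    - [-0.4,0,0,0]
    - [-0.5,0,0,0]
    - [-0.5,0,0,0]
    - [-0.3,0,0,0]
    - [-0.1,0,0,0]

```text
t: 10.3
eef_pos: [583.3, -241.1, 123.6]
tcp_rot: [2.667, 1.569, -0.549]
ft_force: [0.5, -0.1, 0.1]
opening: 0.448
```

```bash
python3 - <<'E'
from h import *
print(proj("side",(583,-241,53)),proj("side",(583,-241,42)))
snap("side","j",(210,150,360,240),5)
plan(399,228.8,110,-.064)
E
```

```text
[270.72649407 179.82129061] [270.6676256  183.74445239]
t 10.35 tcp [ 583.2 -241.1  123.5] jawdir -1.646 tilt -1.0 j [-0.5   0.6   1.64 -0.    0.91  1.15] open 0.447 F [ 0.7  0.1 -0.8]
  total turn units (tool x) 11.172 | shift before turn [ 0.262 -9.095  4.378] | after turn [0.264 4.278 9.142]
```

View pics/j.png

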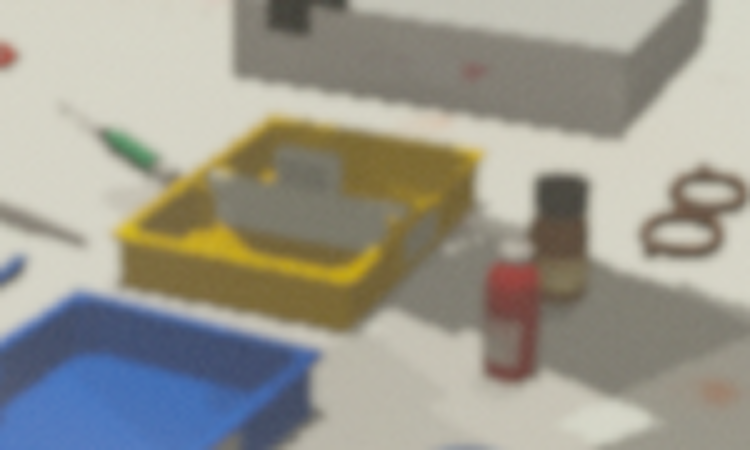

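Emit:
step_arm:
  steps:
    - [0,0,0,-0.5]
    - [0,0,0,-0.9]
    - [0,0,0,-0.9]
    - [0,0,0,-0.9]
    - [0,0,0,-0.9]
    - [0,0,0,-0.9]
    - [0,0,0,-0.9]
    - [0,0,0,-0.9]
    - [0,0,0,-0.9]
    - [0,0,0,-0.9]
    - [0,0,0,-0.9]
    - [0,0,0,-0.9]
    - [0,0,0,-0.93]
  jaw: 0.26

```text
t: 11.98
eef_pos: [582.7, -240.8, 121.6]
tcp_rot: [-1.985, 1.569, 2.668]
ft_force: [-0.7, 0.2, 0.3]
opening: 0.74
```

```bash
python3 - <<'E'
from h import *
plan(399,228.8,110,-.064)
snap("top","k",(300,130,410,205),7)
E
```

```text
t 11.97 tcp [ 582.7 -240.8  121.6] jawdir -0.06 tilt -1.0 j [-0.5   0.6   1.64 -0.    0.91 -0.44] open 0.74 F [-0.7  0.2  0.3]
  total turn units (tool x) 0.032 | shift before turn [ 0.244 -4.227 -9.156] | after turn [ 0.244 -4.267 -9.138]
```

View pics/k.png

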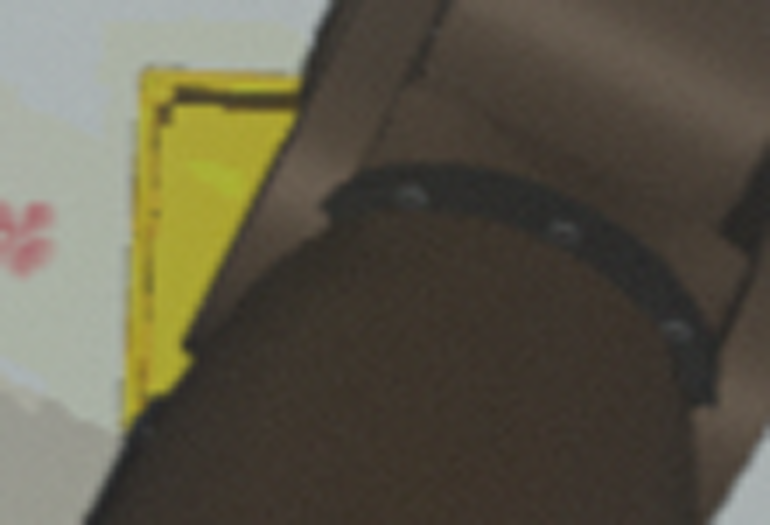

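Emit:
step_arm:
  steps:
    - [0,-0.1,-0.2,0.03]
    - [0.01,-0.21,-0.46,0]
    - [0.01,-0.23,-0.49,0]
    - [0.01,-0.23,-0.49,0]
    - [0.01,-0.23,-0.49,0]
    - [0.01,-0.23,-0.49,0]
    - [0.01,-0.23,-0.49,0]
    - [0.01,-0.23,-0.49,0]
    - [0.01,-0.23,-0.49,0]
    - [0.01,-0.23,-0.49,0]
    - [0.01,-0.23,-0.49,0]
    - [0.01,-0.23,-0.49,0]
    - [0.01,-0.23,-0.49,0]
    - [0.01,-0.23,-0.49,0]
    - [0.01,-0.23,-0.49,0]
    - [0.01,-0.23,-0.49,0]
    - [0.01,-0.23,-0.49,0]
    - [0.01,-0.23,-0.49,0]
    - [0.01,-0.2,-0.45,0]
    - [0,-0.08,-0.19,0]

```text
t: 14.52
eef_pos: [400.0, 230.3, 113.5]
tcp_rot: [-1.016, 1.57, -2.656]
ft_force: [0.1, -0.1, 0.2]
opening: 0.737
```

```bash
python3 - <<'E'
from h import *
plan(399,228.8,60,-.064)
snap("top","l")
E
```

```text
t 14.53 tcp [400.  230.3 113.5] jawdir -0.069 tilt -1.0 j [ 0.38  0.41  2.06 -0.    0.67  0.45] open 0.737 F [ 0.1 -0.1  0.2]
  total turn units (tool x) -0.035 | shift before turn [ 1.069 -0.018  0.032] | after turn [ 1.069 -0.018  0.032]
```

View pics/l.png

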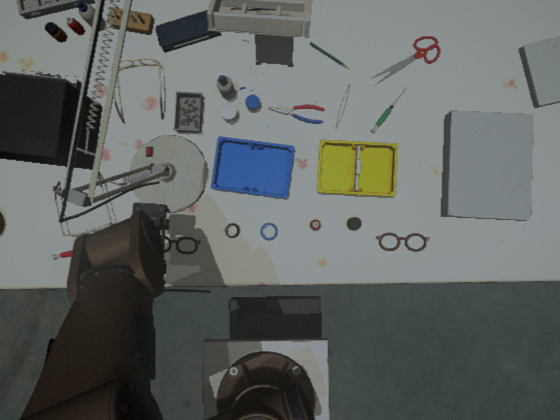

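Emit:
step_arm:
  steps:
    - [0.3,-0.02,0.03,0]
    - [0.4,0,0,0]
    - [0.4,0,0,0]
    - [0.3,0,0,0]
    - [0.1,0,0,0]
    - [0,0,0,0]

```text
t: 15.32
eef_pos: [400.0, 227.7, 38.6]
tcp_rot: [-0.898, 1.57, -2.537]
ft_force: [-0.2, -0.3, 0.4]
opening: 0.744
```

```bash
python3 - <<'E'
from h import *
plan(399,228.8,3,-.064)
snap("side","m",(190,180,340,290),5)
snap("top","m2",(290,130,430,215),5)
E
```

```text
t 15.32 tcp [400.  227.7  38.6] jawdir -0.069 tilt -1.0 j [ 0.37  0.55  2.12 -0.    0.47  0.44] open 0.744 F [-0.2 -0.3  0.4]
  total turn units (tool x) -0.035 | shift before turn [ 0.712 -0.022 -0.021] | after turn [ 0.712 -0.022 -0.021]
```

View pics/m.png

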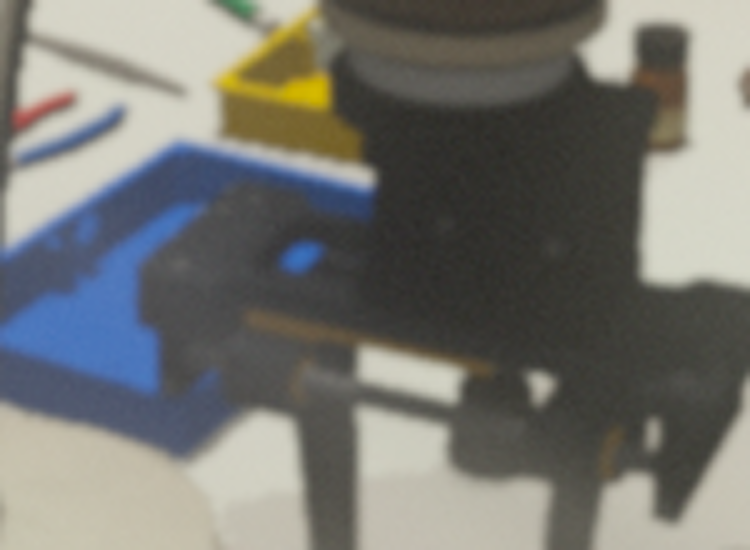

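View pics/m2.png

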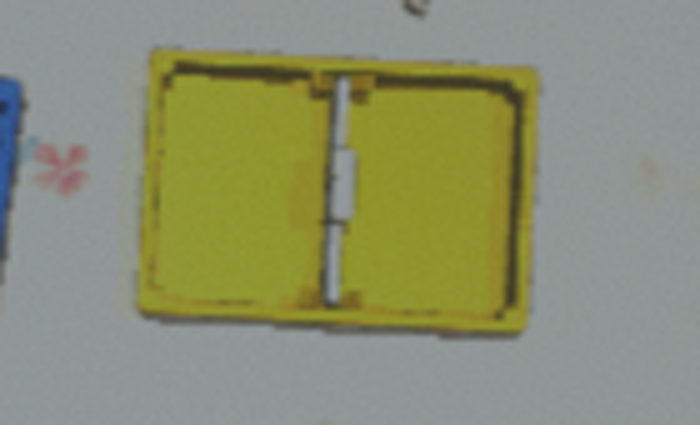

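Emit:
step_arm:
  steps:
    - [0.2,-0.02,-0.02,0]
    - [0.2,0,0,0]
    - [0.2,0,0,0]
    - [0.1,0,0,0]
    - [0,0,0,0]

```text
t: 16.05
eef_pos: [398.9, 229.0, 3.1]
tcp_rot: [-1.026, 1.57, -2.665]
ft_force: [0.3, 0.5, -0.8]
opening: 0.741
```

```bash
python3 - <<'E'
from h import *
plan(399,228.8,3,-.064)
snap("side","n",(210,240,350,370),5)
E
```

```text
t 16.05 tcp [398.9 229.    3.1] jawdir -0.068 tilt -1.0 j [ 0.38  0.62  2.14 -0.    0.38  0.45] open 0.741 F [ 0.3  0.5 -0.8]
  total turn units (tool x) -0.028 | shift before turn [0.002 0.003 0.003] | after turn [0.002 0.003 0.003]
```

View pics/n.png

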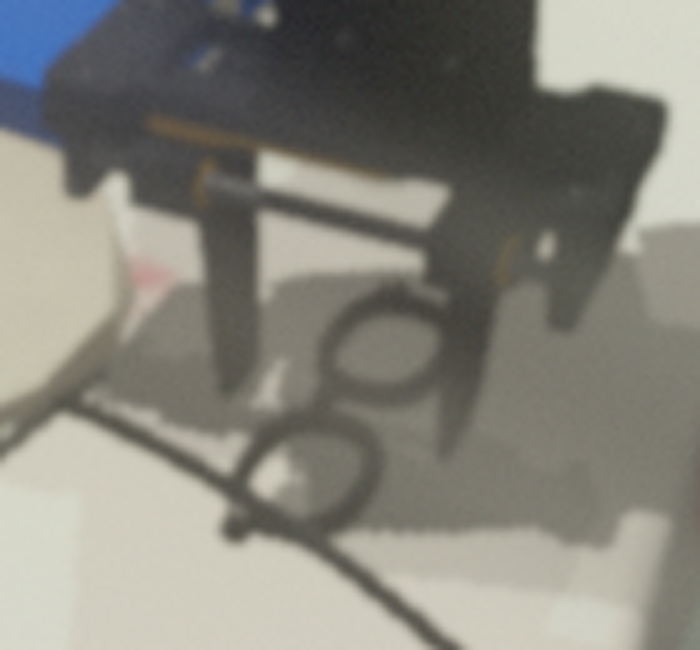

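Emit:
step_arm:
  steps:
    - [0,0,0,0]
    - [0,0,0,0]
    - [0,0,0,0]
    - [0,0,0,0]
    - [0,0,0,0]
    - [0,0,0,0]
  jaw: 1

```text
t: 16.85
eef_pos: [399.1, 229.1, 3.7]
tcp_rot: [1.702, 1.571, 0.063]
ft_force: [-0.5, -0.5, 3.9]
opening: 0.454
```

Emit:
step_arm:
  steps:
    - [-0.1,0,0,0]
    - [-0.2,0,0,0]
    - [-0.2,0,0,0]
    - [-0.2,0,0,0]
    - [-0.1,0,0,0]
    - [0,0,0,0]

```text
t: 17.6
eef_pos: [399.2, 229.1, 44.0]
tcp_rot: [1.913, 1.57, 0.275]
ft_force: [0.1, 0.6, -0.3]
opening: 0.455
```

```bash
python3 - <<'E'
from h import *
plan(590,21,100,-.147)
snap("side","o",(200,200,350,350),4)
E
```

```text
t 17.6 tcp [399.2 229.1  44. ] jawdir -0.068 tilt -1.0 j [ 0.38  0.54  2.12 -0.    0.48  0.45] open 0.455 F [ 0.1  0.6 -0.3]
  total turn units (tool x) 0.566 | shift before turn [-1.117  4.09   3.894] | after turn [-1.117  4.385  3.559]
```

View pics/o.png

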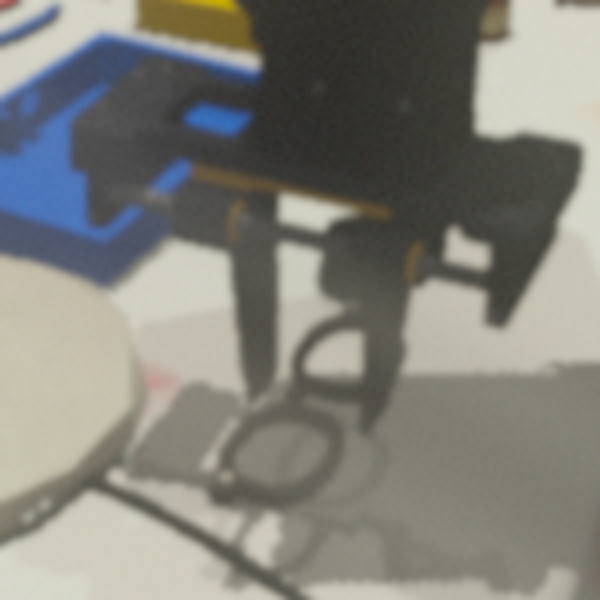

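Emit:
step_arm:
  steps:
    - [-0.3,0,0.1,0]
    - [-0.4,0,0.3,0]
    - [-0.3,0,0.5,0]
    - [-0.12,0,0.6,0]
    - [0,0.1,0.6,0]
    - [0,0.2,0.6,0]
    - [0,0.4,0.5,0]
    - [0,0.5,0.4,0]
    - [0,0.6,0.2,0]
    - [0,0.6,0.1,0]
    - [0,0.6,0,0]
    - [0,0.5,0,0]
    - [0,0.3,0,0.3]
    - [0,0.1,0,0.27]
    - [0,0,0,0]

```text
t: 19.52
eef_pos: [579.9, 20.9, 99.8]
tcp_rot: [-1.223, 1.57, -2.942]
ft_force: [-0.6, 0.1, 0.2]
opening: 0.453
```

```bash
python3 - <<'E'
from h import *
plan(590,21,50,-.147)
snap("side","p",(180,130,340,260),4.5)
E
```

```text
t 19.52 tcp [579.9  20.9  99.8] jawdir -0.148 tilt -1.0 j [-0.08  0.57  1.79 -0.    0.79  0.07] open 0.453 F [-0.6  0.1  0.2]
  total turn units (tool x) -0.005 | shift before turn [ 0.997  0.199 -0.031] | after turn [ 0.997  0.199 -0.031]
```

View pics/p.png

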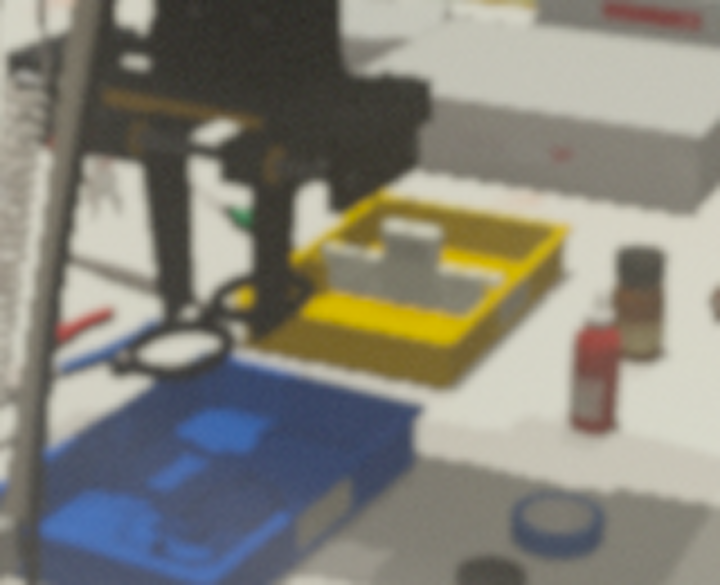

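Emit:
step_arm:
  steps:
    - [0.1,0.1,-0.03,0]
    - [0.3,0.1,0,0]
    - [0.4,0,0,0]
    - [0.4,0,0,0]
    - [0.3,0,0,0]
    - [0.2,0,0,0]
    - [0.1,0,0,0]
    - [0.03,0,0,0]
    - [0,0,0,0]

```text
t: 20.7
eef_pos: [590.7, 21.1, 8.5]
tcp_rot: [1.509, 1.57, -0.209]
ft_force: [-0.0, 0.0, -0.5]
opening: 0.45
```

Down 1.5 mm more, release to about 60 mm (finger backs stay inside the ribs).

Emit:
step_arm:
  steps:
    - [0.03,0,0,0]
    - [0,0,0,0]

```text
t: 20.95
eef_pos: [590.5, 21.1, 6.8]
tcp_rot: [1.345, 1.57, -0.374]
ft_force: [0.2, -0.6, -0.4]
opening: 0.451
```

Emit:
step_arm:
  steps:
    - [0,0,0,0]
    - [0,0,0,0]
    - [0,0,0,0]
    - [0,0,0,0]
  jaw: 0.38

```text
t: 21.45
eef_pos: [590.4, 21.1, 6.6]
tcp_rot: [0.287, 1.571, -1.431]
ft_force: [0.2, -0.4, 1.0]
opening: 0.62
```

Emit:
step_arm:
  steps:
    - [-0.1,0,0,0]
    - [-0.3,0,0,0]
    - [-0.5,0,0,0]
    - [-0.5,0,0,0]
    - [-0.4,0,0,0]
    - [-0.1,0,0,0]
    - [0,0,0,0]

```text
t: 22.32
eef_pos: [590.4, 21.1, 101.9]
tcp_rot: [1.509, 1.57, -0.209]
ft_force: [0.1, -0.3, -1.4]
opening: 0.621
```

```bash
python3 - <<'E'
from h import *
plan(432,75.2,100,-.147)
snap("side","q",(180,130,340,260),4.5)
E
```

```text
t 22.32 tcp [590.4  21.1 101.9] jawdir -0.148 tilt -1.0 j [-0.08  0.58  1.76 -0.    0.81  0.07] open 0.621 F [ 0.1 -0.3 -1.4]
  total turn units (tool x) -0.004 | shift before turn [ 0.037 -3.293 -0.605] | after turn [ 0.037 -3.293 -0.606]
```

View pics/q.png

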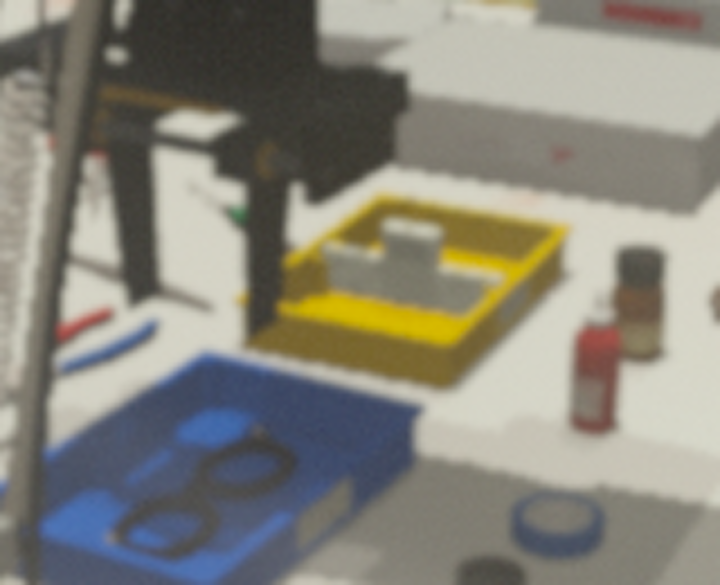

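```bash
python3 - <<'E'
from h import *
q=lambda U,V,f,x0,y0:((U+.5)/f-.5+x0,(V+.5)/f-.5+y0)
print(ray("top",*q(463,153,5,140,200),2).round(1),ray("top",*q(463,153,5,140,200),31).round(1))
print("side base",ray("side",*q(450,390,3.5,160,160),0).round(1),"side top",ray("side",*q(451,341,3.5,160,160),31).round(1))
print("red side base",ray("side",*q(531,222,3.5,160,160),0).round(1),"amber",ray("side",*q(568,167,3.5,160,160),0).round(1))
snap("top","r",(210,140,310,205),7)
E
```

```text
[432.1  78.8   2. ] [431.9  75.2  31. ]
side base [430.8  78.2   0. ] side top [431.5  77.6  31. ]
red side base [ 442.9 -139.1    0. ] amber [ 440.9 -236.1    0. ]
```

View pics/r.png

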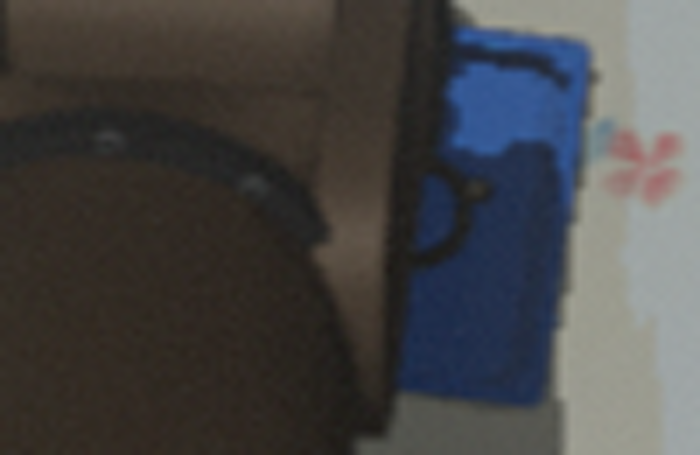

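Emit:
step_arm:
  steps:
    - [0,-0.2,-0.04,-0.2]
    - [0,-0.4,-0.08,-0.3]
    - [0,-0.6,-0.12,0]
    - [0,-0.6,-0.12,0]
    - [0,-0.6,-0.12,0]
    - [0,-0.5,-0.1,0]
    - [0.3,-0.3,-0.06,0]
    - [0.4,-0.1,-0.02,0]
    - [0.14,0,0,0]
    - [0,0,0,0]

```text
t: 23.68
eef_pos: [428.9, 68.3, 59.4]
tcp_rot: [-1.386, 1.57, -3.034]
ft_force: [0.3, -0.1, -1.3]
opening: 0.621
```

```bash
python3 - <<'E'
from h import *
plan(431.5,78,3,-.075)
snap("top","r2",(210,130,420,235),3.8)
E
```

```text
t 23.68 tcp [428.9  68.3  59.4] jawdir -0.077 tilt -1.0 j [ 0.01  0.49  2.17 -0.    0.49  0.08] open 0.621 F [ 0.3 -0.1 -1.3]
  total turn units (tool x) -0.016 | shift before turn [ 1.127  0.039 -0.198] | after turn [ 1.127  0.039 -0.198]
```

View pics/r2.png

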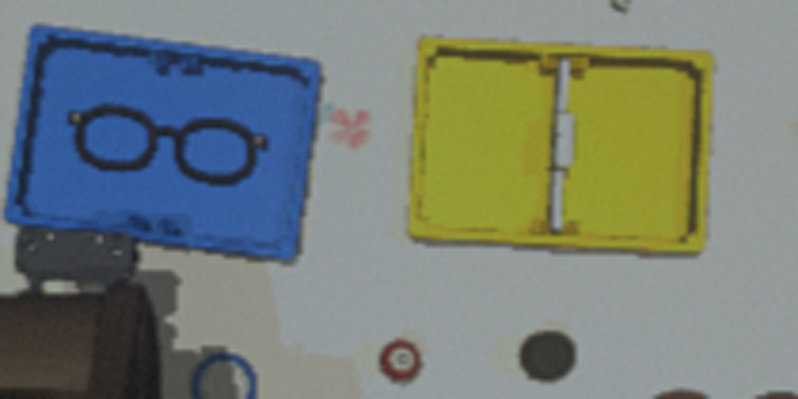

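Emit:
step_arm:
  steps:
    - [0,0.04,-0.2,0]
    - [0.3,0,0,0]
    - [0.3,0,0,0]
    - [0.3,0,0,0]
    - [0.15,0,0,0]
    - [0.06,0,0,0]
    - [0,0,0,0]

```text
t: 24.6
eef_pos: [431.9, 78.2, 4.3]
tcp_rot: [1.432, 1.57, -0.216]
ft_force: [1.0, -0.4, 0.4]
opening: 0.617
```

```bash
python3 - <<'E'
from h import *
plan(431.5,78,3,-.075)
snap("side","s",(200,180,350,300),4.5)
E
```

```text
t 24.6 tcp [431.9  78.2   4.3] jawdir -0.078 tilt -1.0 j [ 0.03  0.61  2.19 -0.    0.34  0.11] open 0.617 F [ 1.  -0.4  0.4]
  total turn units (tool x) -0.019 | shift before turn [ 0.026 -0.008  0.005] | after turn [ 0.026 -0.008  0.005]
```

View pics/s.png

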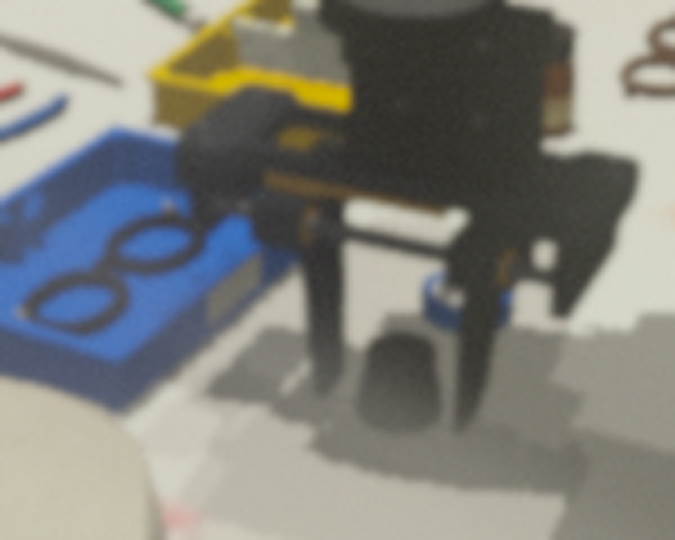

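Emit:
step_arm:
  steps:
    - [0.03,0,0,0]
    - [0,0,0,0]
    - [0,0,0,0]
    - [0,0,0,0]
    - [0,0,0,0]
    - [0,0,0,0]
  jaw: 1

```text
t: 25.4
eef_pos: [431.8, 78.1, 2.7]
tcp_rot: [1.301, 1.571, -0.347]
ft_force: [-1.1, 0.0, 3.8]
opening: 0.384
```

Emit:
step_arm:
  steps:
    - [-0.1,0,0,0]
    - [-0.2,0,0,0]
    - [-0.3,0,0,0]
    - [-0.4,0,0,0]
    - [-0.4,0,0,0]
    - [-0.3,0,0,0]
    - [-0.1,0,0,0]
    - [0,0,0,0]

```text
t: 26.4
eef_pos: [431.8, 78.1, 92.9]
tcp_rot: [1.538, 1.57, -0.111]
ft_force: [-0.7, -0.0, -0.8]
opening: 0.386
```

```bash
python3 - <<'E'
from h import *
c,s=np.cos(-.075),np.sin(-.075); T=lambda x,y:(582.6+c*x-s*y,-240.9+s*x+c*y)
print("bays",T(0,47),T(-26,-47),T(26,-47))
plan(*T(0,47),90,-.075)
snap("side","t",(200,130,350,300),3.5)
E
```

```text
bays (np.float64(586.1216962418189), np.float64(-194.03212554872624)) (np.float64(553.1513944872638), np.float64(-285.81970206218244)) (np.float64(605.0052130290985), np.float64(-289.71604684036504))
t 26.4 tcp [431.8  78.1  92.9] jawdir -0.078 tilt -1.0 j [ 0.03  0.43  2.13 -0.    0.58  0.11] open 0.386 F [-0.7 -0.  -0.8]
  total turn units (tool x) -0.02 | shift before turn [0.06  3.5   5.186] | after turn [0.06  3.486 5.196]
```

View pics/t.png

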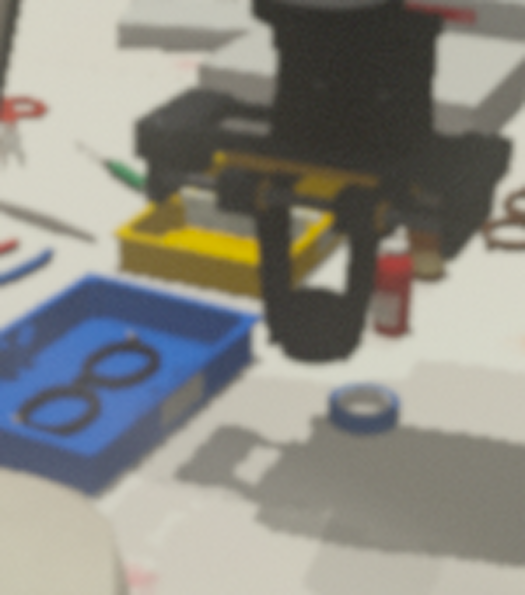

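Emit:
step_arm:
  steps:
    - [0,0.1,0.15,0]
    - [0,0.2,0.3,0]
    - [0,0.3,0.45,0]
    - [0,0.35,0.52,0]
    - [0,0.35,0.52,0]
    - [0,0.35,0.52,0]
    - [0,0.35,0.52,0]
    - [0,0.35,0.52,0]
    - [0,0.35,0.52,0]
    - [0,0.35,0.52,0]
    - [0,0.25,0.37,0]
    - [0,0.15,0.22,0]
    - [0,0.06,0.08,0]
    - [0,0,0,0]

```text
t: 28.2
eef_pos: [586.3, -195.2, 92.5]
tcp_rot: [-1.913, 1.57, 2.721]
ft_force: [-0.4, -0.4, -0.2]
opening: 0.383
```

```bash
python3 - <<'E'
from h import *
plan(586,-194,7,-.075)
E
```

```text
t 28.2 tcp [ 586.3 -195.2   92.5] jawdir -0.078 tilt -1.0 j [-0.43  0.62  1.69 -0.    0.83 -0.35] open 0.383 F [-0.4 -0.4 -0.2]
  total turn units (tool x) -0.02 | shift before turn [ 1.709 -0.007 -0.023] | after turn [ 1.709 -0.007 -0.023]
```

Emit:
step_arm:
  steps:
    - [0.2,-0.01,-0.02,0]
    - [0.4,0,0,0]
    - [0.4,0,0,0]
    - [0.3,0,0,0]
    - [0.2,0,0,0]
    - [0.12,0,0,0]
    - [0.08,0,0,0]
    - [0.02,0,0,0]
    - [0,0,0,0]

```text
t: 29.32
eef_pos: [586.2, -194.3, 6.9]
tcp_rot: [1.095, 1.57, -0.554]
ft_force: [-0.7, -0.9, -1.4]
opening: 0.386
```

Emit:
step_arm:
  steps:
    - [0,0,0,0]
    - [0,0,0,0]
    - [0,0,0,0]
    - [0,0,0,0]
  jaw: 0.44

```text
t: 29.82
eef_pos: [586.1, -194.2, 6.7]
tcp_rot: [0.912, 1.571, -0.737]
ft_force: [-0.2, -0.0, 0.3]
opening: 0.561
```

Emit:
step_arm:
  steps:
    - [-0.1,0,0,0]
    - [-0.3,0,0,0]
    - [-0.5,0,0,0]
    - [-0.6,0,0,0]
    - [-0.6,0,0,0]
    - [-0.3,0,0,0]
    - [-0.1,0,0,0]
    - [0,0,0,0]

```text
t: 30.82
eef_pos: [585.9, -194.1, 131.3]
tcp_rot: [-1.712, 1.57, 2.923]
ft_force: [0.1, -0.9, -0.9]
opening: 0.554
```

```bash
python3 - <<'E'
from h import *
plan(443,-225.3,130,np.pi/2-.075)
snap("side","u",(220,130,350,240),5)
for p in((442,-132,0),(442,-137,0),(443,-225,0),(443,-232,0)): print(p,proj("side",p))
E
```

```text
t 30.82 tcp [ 585.9 -194.1  131.3] jawdir -0.078 tilt -1.0 j [-0.43  0.57  1.67 -0.    0.91 -0.35] open 0.554 F [ 0.1 -0.9 -0.9]
  total turn units (tool x) 11.231 | shift before turn [ 0.027 -2.8    0.844] | after turn [0.025 0.836 2.802]
(442, -132, 0) [310.93810475 224.39473458]
(442, -137, 0) [311.4883689  223.50534525]
(443, -225, 0) [320.09128834 208.92142963]
(443, -232, 0) [320.75550243 207.85153322]
```

View pics/u.png

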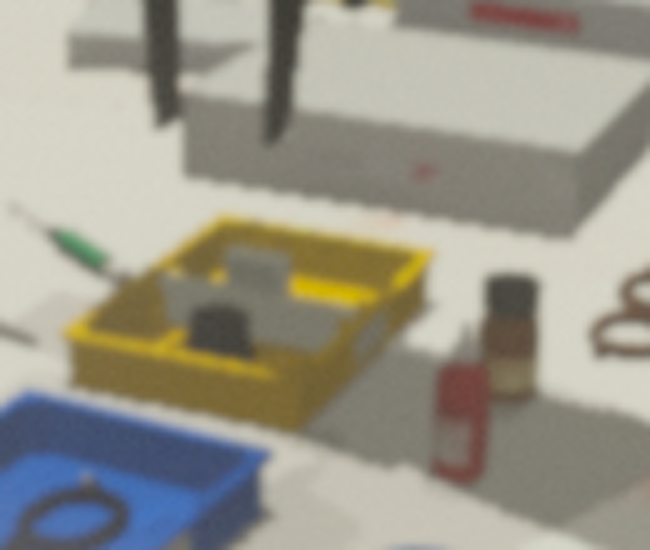

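Emit:
step_arm:
  steps:
    - [0,0,0,0.5]
    - [0,0,0,0.9]
    - [0,0,0,0.9]
    - [0,0,0,0.9]
    - [0,0,0,0.9]
    - [0,0,0,0.9]
    - [0,0,0,0.9]
    - [0,0,0,0.9]
    - [0,0,0,0.9]
    - [0,0,0,0.9]
    - [0,0,0,0.9]
    - [0,0,0,0.9]
    - [0,0,0,0.83]
  jaw: 0.42

```text
t: 32.5
eef_pos: [585.7, -194.0, 130.4]
tcp_rot: [-0.313, 1.569, 2.749]
ft_force: [-0.4, 0.8, -0.3]
opening: 0.58
```

Emit:
step_arm:
  steps:
    - [0,0.06,0.2,0]
    - [0,0.12,0.4,0]
    - [0,0.15,0.5,0]
    - [0,0.15,0.5,0]
    - [0,0.15,0.5,0]
    - [0,0.12,0.4,0]
    - [0,0.08,0.24,0]
    - [0,0.03,0.06,0]
    - [0,0,0,0]

```text
t: 33.62
eef_pos: [443.5, -226.7, 131.6]
tcp_rot: [2.58, 1.571, -0.636]
ft_force: [0.2, -0.7, -0.2]
opening: 0.58
```

```bash
python3 - <<'E'
from h import *
plan(443,-226.5,18,np.pi/2-.075)
E
```

```text
t 33.62 tcp [ 443.5 -226.7  131.6] jawdir -1.645 tilt -1.0 j [-0.61  0.43  1.96 -0.    0.76  1.04] open 0.58 F [ 0.2 -0.7 -0.2]
  total turn units (tool x) 0.003 | shift before turn [ 2.272 -0.004  0.011] | after turn [ 2.272 -0.004  0.011]
```

Emit:
step_arm:
  steps:
    - [0.3,0,0.01,0]
    - [0.5,0,0,0]
    - [0.4,0,0,0]
    - [0.1,0,0,0]
    - [0,0,0,0]

```text
t: 34.25
eef_pos: [443.1, -226.5, 66.7]
tcp_rot: [0.099, 1.571, -3.117]
ft_force: [-0.2, 0.5, -0.5]
opening: 0.582
```

```bash
python3 - <<'E'
from h import *
plan(443,-226.5,18,np.pi/2-.075)
snap("side","v",(240,120,370,240),5)
E
```

```text
t 34.25 tcp [ 443.1 -226.5   66.7] jawdir -1.645 tilt -1.0 j [-0.61  0.53  2.01 -0.    0.6   1.04] open 0.582 F [-0.2  0.5 -0.5]
  total turn units (tool x) 0.005 | shift before turn [ 0.973 -0.     0.002] | after turn [ 0.973 -0.     0.002]
```

View pics/v.png

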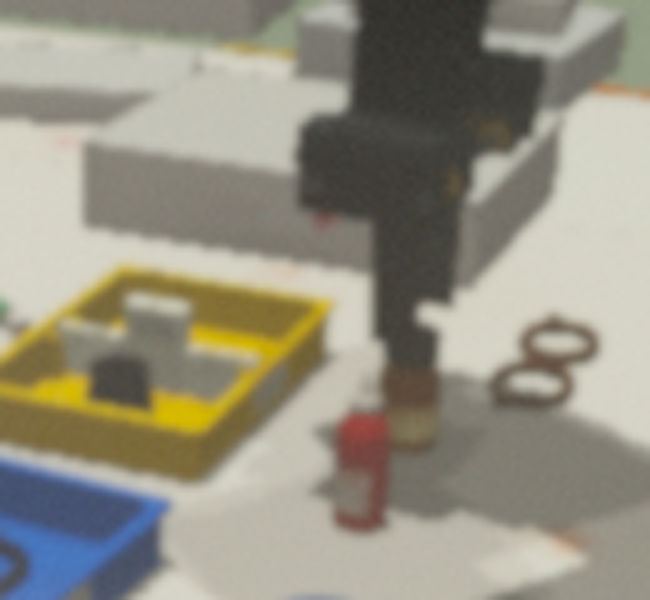

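Emit:
step_arm:
  steps:
    - [0.2,0,0,0]
    - [0.3,0,0,0]
    - [0.3,0,0,0]
    - [0.17,0,0,0]
    - [0,0,0,0]

```text
t: 34.92
eef_pos: [442.4, -226.4, 17.3]
tcp_rot: [-0.489, 1.569, 2.578]
ft_force: [-0.2, -0.7, 0.1]
opening: 0.579
```

Emit:
step_arm:
  steps:
    - [0,0,0,0]
    - [0,0,0,0]
    - [0,0,0,0]
    - [0,0,0,0]
    - [0,0,0,0]
    - [0,0,0,0]
  jaw: 1

```text
t: 35.67
eef_pos: [442.9, -226.7, 18.4]
tcp_rot: [2.523, 1.57, -0.694]
ft_force: [0.7, -0.6, 6.0]
opening: 0.325
```

Emit:
step_arm:
  steps:
    - [-0.1,0,0,0]
    - [-0.2,0,0,0]
    - [-0.4,0,0,0]
    - [-0.5,0,0,0]
    - [-0.5,0,0,0]
    - [-0.2,0,0,0]
    - [-0.1,0,0,0]
    - [0,0,0,0]

```text
t: 36.67
eef_pos: [442.6, -226.5, 117.9]
tcp_rot: [-0.355, 1.57, 2.712]
ft_force: [0.1, -0.1, -0.9]
opening: 0.32
```

```bash
python3 - <<'E'
from h import *
plan(605,-289.7,118,np.pi/2-.075)
snap("side","w",(240,120,370,240),5)
E
```

```text
t 36.67 tcp [ 442.6 -226.5  117.9] jawdir -1.646 tilt -1.0 j [-0.61  0.45  1.97 -0.    0.72  1.04] open 0.32 F [ 0.1 -0.1 -0.9]
  total turn units (tool x) 0.001 | shift before turn [-0.004  1.018 -3.333] | after turn [-0.004  1.018 -3.333]
```

View pics/w.png

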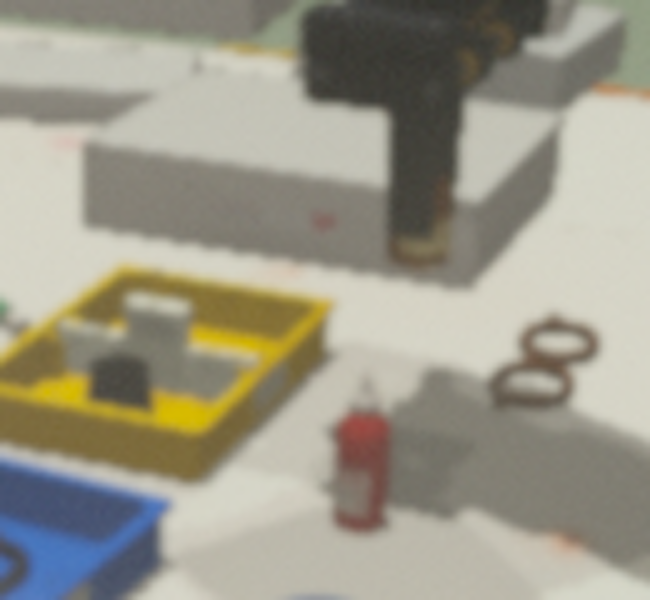

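Emit:
step_arm:
  steps:
    - [0,0.06,-0.2,0]
    - [0,0.12,-0.4,0]
    - [0,0.16,-0.52,0]
    - [0,0.16,-0.52,0]
    - [0,0.16,-0.52,0]
    - [0,0.16,-0.52,0]
    - [0,0.11,-0.36,0]
    - [0,0.06,-0.2,0]
    - [0,0.03,-0.09,0]
    - [0,0,0,0]

```text
t: 37.98
eef_pos: [604.8, -289.8, 117.9]
tcp_rot: [-0.25, 1.57, 2.816]
ft_force: [-1.0, -0.6, -1.5]
opening: 0.324
```

```bash
python3 - <<'E'
from h import *
plan(605,-289.7,21.5,np.pi/2-.075)
E
```

```text
t 37.98 tcp [ 604.8 -289.8  117.9] jawdir -1.646 tilt -1.0 j [-0.55  0.65  1.53 -0.    0.96  1.1 ] open 0.324 F [-1.  -0.6 -1.5]
  total turn units (tool x) 0.001 | shift before turn [ 1.928 -0.002 -0.005] | after turn [ 1.928 -0.002 -0.005]
```

Emit:
step_arm:
  steps:
    - [0.2,0,0,0]
    - [0.4,0,0,0]
    - [0.4,0,0,0]
    - [0.4,0,0,0]
    - [0.25,0,0,0]
    - [0.15,0,0,0]
    - [0.1,0,0,0]
    - [0.03,0,0,0]
    - [0,0,0,0]

```text
t: 39.1
eef_pos: [605.1, -290.0, 22.0]
tcp_rot: [2.573, 1.57, -0.644]
ft_force: [-0.1, 0.1, -0.7]
opening: 0.323
```

Emit:
step_arm:
  steps:
    - [0,0,0,0]
    - [0,0,0,0]
    - [0,0,0,0]
    - [0,0,0,0]
  jaw: 0.53

```text
t: 39.6
eef_pos: [605.0, -289.9, 21.7]
tcp_rot: [2.403, 1.571, -0.813]
ft_force: [-0.6, -0.3, 0.7]
opening: 0.47
```

Emit:
step_arm:
  steps:
    - [-0.1,0,0,0]
    - [-0.3,0,0,0]
    - [-0.5,0,0,0]
    - [-0.6,0,0,0]
    - [-0.6,0,0,0]
    - [-0.2,0,0,0]
    - [-0.1,0,0,0]
    - [0,0,0,0]

```text
t: 40.6
eef_pos: [604.7, -289.8, 141.1]
tcp_rot: [-0.338, 1.57, 2.729]
ft_force: [-0.0, -0.1, -1.1]
opening: 0.471
```

```bash
python3 - <<'E'
from h import *
plan(441.8,-132,141.5,np.pi/2-.075)
snap("side","x",(220,120,350,240),5)
E
```

```text
t 40.6 tcp [ 604.7 -289.8  141.1] jawdir -1.646 tilt -1.0 j [-0.55  0.63  1.51 -0.    1.    1.1 ] open 0.471 F [-0.  -0.1 -1.1]
  total turn units (tool x) 0.001 | shift before turn [-0.004 -2.902  3.486] | after turn [-0.004 -2.902  3.486]
```

View pics/x.png

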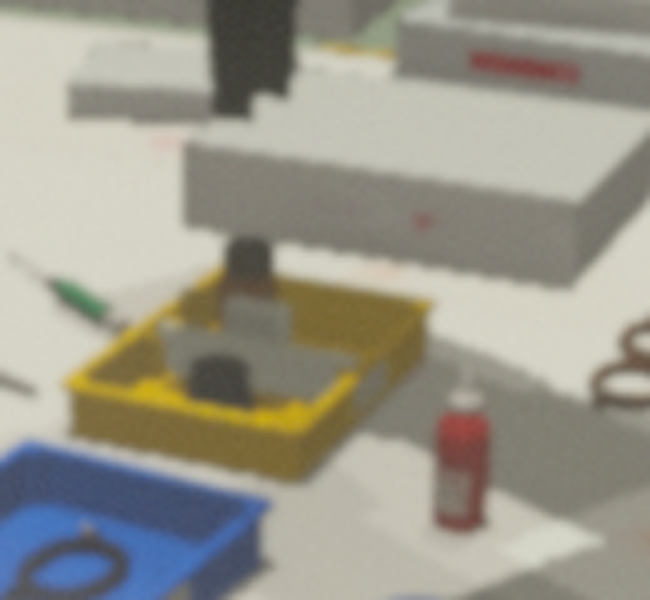

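Emit:
step_arm:
  steps:
    - [0,-0.15,0.18,0]
    - [0,-0.3,0.36,0]
    - [0,-0.4,0.48,0]
    - [0,-0.42,0.5,0]
    - [0,-0.42,0.5,0]
    - [0,-0.42,0.5,0]
    - [0,-0.35,0.42,0]
    - [0,-0.25,0.3,0]
    - [0,-0.14,0.18,0]
    - [0,-0.05,0.07,0]
    - [0,0,0,0]

```text
t: 42.02
eef_pos: [442.0, -132.4, 141.6]
tcp_rot: [2.468, 1.571, -0.748]
ft_force: [0.1, -0.2, -0.8]
opening: 0.467
```

```bash
python3 - <<'E'
from h import *
plan(441.8,-132,22,np.pi/2-.075)
snap("top","y",(290,130,430,220),5)
E
```

```text
t 42.02 tcp [ 442.  -132.4  141.6] jawdir -1.646 tilt -1.0 j [-0.43  0.37  2.03 -0.    0.74  1.21] open 0.467 F [ 0.1 -0.2 -0.8]
  total turn units (tool x) 0.0 | shift before turn [ 2.392 -0.007  0.004] | after turn [ 2.392 -0.007  0.004]
```

View pics/y.png

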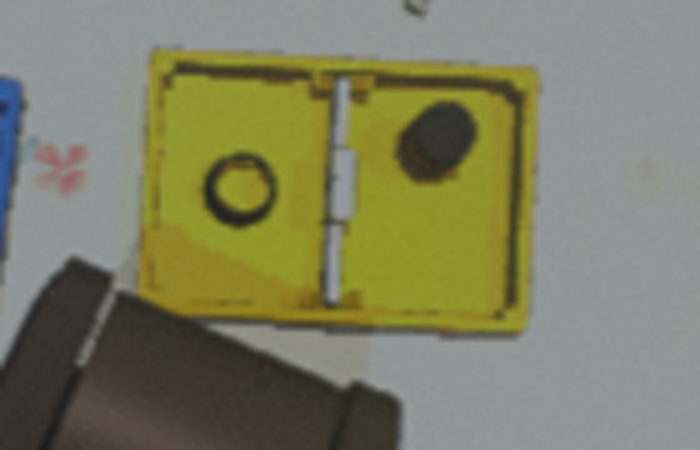

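Emit:
step_arm:
  steps:
    - [0.3,0,0,0]
    - [0.5,0,0,0]
    - [0.5,0,0,0]
    - [0.4,0,0,0]
    - [0.4,0,0,0]
    - [0.2,0,0,0]
    - [0.09,0,0,0]
    - [0,0,0,0]

```text
t: 43.08
eef_pos: [442.0, -132.4, 22.2]
tcp_rot: [2.433, 1.571, -0.784]
ft_force: [0.9, -0.5, -1.3]
opening: 0.468
```

Emit:
step_arm:
  steps:
    - [0,0,0,0]
    - [0,0,0,0]
    - [0,0,0,0]
    - [0,0,0,0]
    - [0,0,0,0]
    - [0,0,0,0]
  jaw: 1

```text
t: 43.82
eef_pos: [442.0, -132.3, 22.4]
tcp_rot: [2.685, 1.57, -0.532]
ft_force: [-0.2, 0.2, 5.7]
opening: 0.259
```

Emit:
step_arm:
  steps:
    - [-0.1,0,0,0]
    - [-0.2,0,0,0]
    - [-0.4,0,0,0]
    - [-0.5,0,0,0]
    - [-0.5,0,0,0]
    - [-0.2,0,0,0]
    - [-0.1,0,0,0]
    - [0,0,0,0]

```text
t: 44.82
eef_pos: [441.7, -132.2, 121.9]
tcp_rot: [-0.052, 1.571, 3.014]
ft_force: [-0.2, -0.7, -0.7]
opening: 0.257
```

```bash
python3 - <<'E'
from h import *
plan(553.2,-285.8,122,np.pi/2-.075)
snap("side","z",(220,120,350,240),5)
E
```

```text
t 44.83 tcp [ 441.7 -132.2  121.9] jawdir -1.646 tilt -1.0 j [-0.43  0.4   2.05 -0.    0.69  1.21] open 0.257 F [-0.2 -0.7 -0.7]
  total turn units (tool x) 0.0 | shift before turn [-0.003  2.896 -2.454] | after turn [-0.003  2.896 -2.454]
```

View pics/z.png

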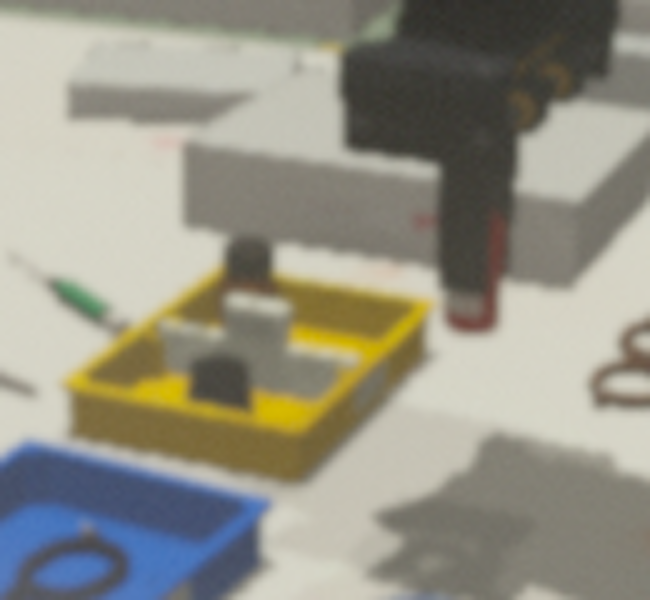

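Emit:
step_arm:
  steps:
    - [0,0.15,-0.13,0]
    - [0,0.3,-0.25,0]
    - [0,0.4,-0.34,0]
    - [0,0.45,-0.38,0]
    - [0,0.45,-0.38,0]
    - [0,0.45,-0.38,0]
    - [0,0.35,-0.3,0]
    - [0,0.2,-0.17,0]
    - [0,0.11,-0.09,0]
    - [0,0.03,-0.03,0]
    - [0,0,0,0]

```text
t: 46.25
eef_pos: [553.0, -285.1, 122.2]
tcp_rot: [-0.241, 1.571, 2.826]
ft_force: [-0.3, 0.0, -0.8]
opening: 0.262
```

```bash
python3 - <<'E'
from h import *
plan(553.2,-285.8,25.5,np.pi/2-.075)
E
```

```text
t 46.25 tcp [ 553.  -285.1  122.2] jawdir -1.645 tilt -1.0 j [-0.58  0.59  1.66 -0.    0.89  1.06] open 0.262 F [-0.3  0.  -0.8]
  total turn units (tool x) 0.003 | shift before turn [ 1.934  0.013 -0.005] | after turn [ 1.934  0.013 -0.005]
```

Emit:
step_arm:
  steps:
    - [0.2,0.01,0,0]
    - [0.4,0,0,0]
    - [0.4,0,0,0]
    - [0.4,0,0,0]
    - [0.25,0,0,0]
    - [0.15,0,0,0]
    - [0.1,0,0,0]
    - [0.02,0,0,0]
    - [0,0,0,0]

```text
t: 47.38
eef_pos: [553.2, -286.1, 26.5]
tcp_rot: [2.533, 1.57, -0.684]
ft_force: [0.5, -0.5, -1.1]
opening: 0.263
```

Emit:
step_arm:
  steps:
    - [0,0,0,0]
    - [0,0,0,0]
    - [0,0,0,0]
    - [0,0,0,0]
  jaw: 0.58

```text
t: 47.88
eef_pos: [553.1, -286.0, 26.2]
tcp_rot: [2.436, 1.571, -0.78]
ft_force: [0.1, -0.2, 0.1]
opening: 0.421
```

Emit:
step_arm:
  steps:
    - [-0.1,0,0,0]
    - [-0.3,0,0,0]
    - [-0.5,0,0,0]
    - [-0.6,0,0,0]
    - [-0.6,0,0,0]
    - [-0.5,0,0,0]
    - [-0.4,0.2,0,0]
    - [0,0.5,0,0]
    - [0,0.8,0,0]
    - [0,0.9,0,0]
    - [0,0.9,0,0]
    - [0,0.6,0,0]
    - [0,0.2,0,0]
    - [0,0,0,0]

```text
t: 49.62
eef_pos: [537.2, -490.7, 175.4]
tcp_rot: [-0.775, 1.57, 2.291]
ft_force: [-0.1, 0.8, 0.1]
opening: 0.42
```

```bash
python3 - <<'E'
from h import *
plan(441.8,-132,141.5)
snap("side","aa",(180,130,340,260),4.5)
snap("top","ab",(200,120,440,260),3.3)
E
```

```text
t 49.62 tcp [ 537.2 -490.7  175.4] jawdir -1.647 tilt -1.0 j [-0.83  0.68  1.31  0.    1.15  0.82] open 0.42 F [-0.1  0.8  0.1]
  total turn units (tool x) -0.0 | shift before turn [ 0.684 -7.008  2.446] | after turn [ 0.684 -7.008  2.446]
```

View pics/aa.png

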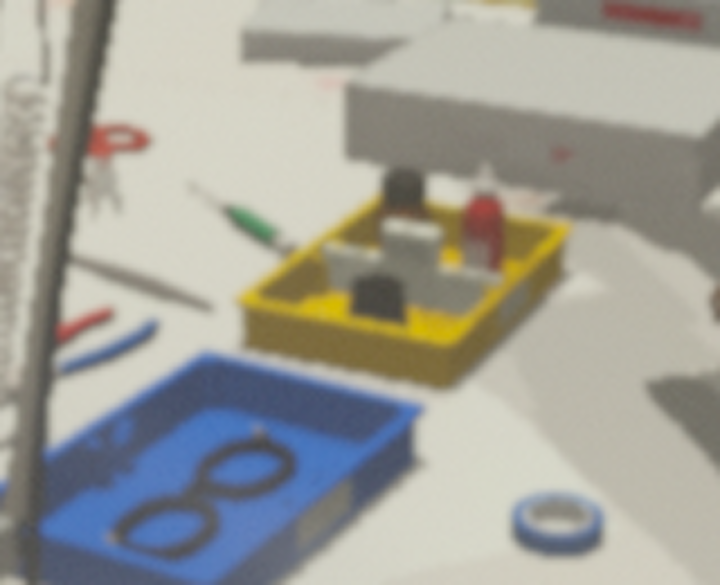

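View pics/ab.png

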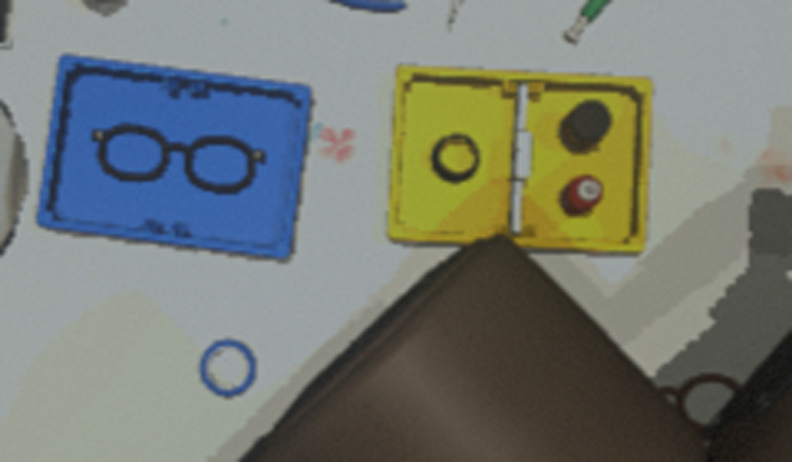

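```bash
python3 - <<'E'
from h import *
print(job_done())
E
```

```text
the job is handed in; nothing more can be done
None
```

I handed the job in at about 50 s of the 131 s allowed. The system gave no verdict, so the result below rests on my own checks.

- **Divider:** It came out of the blue tray and went down the yellow tray's grooves with no noticeable contact force. It was released at the same gripper height as when it sat in the blue tray. In the side view the top of its grip is within about 2 px of where it should be when seated.
- **Black frame front:** It lies flat near the centre of the blue tray floor.
- **Loupe:** It stands in the left bay (+y) of the yellow tray.
- **Bottles:** The amber and red bottles both stand in the right bay (−y) of the yellow tray.
- **Left alone:** The brown frame front and the blue tape were not touched and look unmoved. In the last top picture the arm partly covers the brown frame, but an earlier picture showed it undisturbed.

The last top and side pictures show everything upright and released, with the arm clear of the trays. No check failed. The only disagreement was in my early position estimates: side-view readings for the bottles were 7–11 mm off from the top view. I worked from the top view, after reprojecting it onto the side view, and both grasps closed cleanly.

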